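Clear the imposing table: quoins in the pail, pail and tools on the rail

TASK

The lock-up is finished, so clear the table: put every loose iron quoin into the steel pail and hang the pail, loaded and level, by its bail on the twin hook of the tool rail, a prong under the wire on either side of the grip. Hang the mallet and the planer by the eyes of their handles on the rail's two pegs, either tool on either peg, and leave the other blocks where they lie.

Things in the scene. Friction and masses are not known exactly. Their poses are not given: they have to be found in the camera images.
- rack: fixed tool rail standing towards the back: wooden rail 450 long, 42 high, 22 thick, between two dark steel posts; its top is 240 mm above the table, nothing above it. Origin on the table half-way between the posts; x points away from the robot through the rail, y along the rail to the left, z up. Pegs and hook stick out of its front (-x) face
- peg1 (a point): middle of the right-hand steel peg (round, 10 mm), 229 mm above the table. The peg sticks out of the rail's front towards the rack's -x and rises at 12 degrees to its free end: from this point its axis runs 30 mm back and 6.5 mm down to the rail, and 30 mm forward and 6.6 mm up to the tip (plus 5 mm of rounding). Axes as the rack's
- peg2 (a point): middle of the left-hand steel peg, the same in every way, 120 mm to the left (+y of the rack) of peg1
- hook_seat (a point): seat of the twin hook at the right end of the rail, 160 mm right of peg1: two 8 mm prongs, 60 mm apart along the rack's y, 52 mm free between them. The point is midway, where a resting bail wire's centre line lies: 220 mm above the table, 54 mm in front of the rail's face. The prongs turn up 24 mm in front of it (towards -x); their tips are 22 mm higher than it. Axes as the rack's
- mallet_eye (a point): centre of the wooden mallet's hanging eye. The mallet stands on its head: light head 92 (y) x 56 (x) x 58 high, 21 mm handle straight up, at its end a flat ring 36 mm wide (y), 14 thick (x), with an 18 mm hole along x. This point is 150 mm above the mallet's foot; y goes across the ring (pinched along y the hole stays free), z up the handle. 0.34 kg; same back and front
- planer_eye (a point): centre of the planer's hanging eye. The planer (levelling block) is a dark wooden block 104 (y) x 66 (x) x 34 high, black underneath, with an upright 21 mm handle that ends in the same ring as the mallet's (36 wide along y, 14 thick, 18 mm hole along x). This point is 145 mm above the planer's foot; axes as for mallet_eye. 0.30 kg; same back and front
- pail: open oblong sheet-steel pail on the table, 130 (x) x 120 (y) x 52 mm high, walls and floor 3 mm, about 0.36 kg. Origin at the centre of its underside, z up. Its swinging bail is pivoted on ears at the middle of the two y walls that rise above the rim: pivot line x = 0, 74 mm above the origin. It may hang either way round
- bail (a joint): angle of the pail's bail, rad: 0 when it stands straight up over the pail, positive when it leans to the pail's +x side. It swings freely and soon lies at its stop, 1.5, where its grip is clear of the pail's +x wall
- bail_grip (a point): middle of the bail's round wooden grip (16 mm thick, 42 mm long, along its y axis, which is also the pail's y), 100 mm from the bail's pivot line. The grip turns freely on the wire. The 6 mm bail wire runs through its centre line and goes on bare and straight for 26 mm to either side
- quoin1_mid (a point): toothed dark iron quoin (locking wedge), oblong 44 x 22 x 18 mm lying flat on the table, 0.07 kg; the point is its centre, half-way up (9 mm above what it lies on); its x axis runs along the 44 mm length, its y axis across the 22 mm width, z up. Two to four such quoins are there (None: absent)
- quoin2_mid (a point): another quoin, just like quoin1
- quoin3_mid (a point): another quoin, just like quoin1
- quoin4_mid (a point): another quoin, just like quoin1
- wood_long: bystander: wooden furniture block 60 x 24 x 18 mm, loose on the table, to be left where it lies; origin at the centre of its underside
- wood_short: bystander: wooden furniture block 24 x 40 x 18 mm, loose on the table, to be left where it lies; origin at the centre of its underside
- reglet: bystander: narrow blue-grey metal reglet 70 x 12 x 22 mm, loose on the table, to be left where it lies; origin at the centre of its underside
- block_h: bystander: blue-grey metal furniture with H-shaped ends, 50 x 82 x 26 mm, loose on the table, to be left where it lies; origin at the centre of its underside
- block_type: bystander: lines of metal type 51 x 34 x 23 mm, loose on the table, to be left where it lies; origin at the centre of its underside

How it is judged:
By the outcome, as a careful person would: the job done as asked, in the order asked, and still so for the second after the job is handed in, with the robot touching nothing.
Of quoin1, quoin2, quoin3, quoin4 only 2 to 4 are there at a start; the rules pass over those that are not, and their reading is None.
At some moment in a run one of quoin1, quoin2, quoin3, quoin4 may be knocked a few centimetres aside while the robot is not near it.
It also fails if it takes over 210 s, if anything falls off the work surface, if the arm or the gripper's body presses on something with over 40 N, if the wrist force passes 120 N, or if a joint passes its speed limit or range.

ROBOT

A 6-joint arm with a two-finger parallel gripper is mounted at the origin on a cart in front of the work surface, level with it; the furniture and walls round the work are solid. World frame = base frame: x ahead of the robot, y to its left, z up, the work surface at z = 0. Lengths are in m, angles in rad, forces in N, time in s.
With the tool pointing down it reaches from about 0.35 to 0.775 m from the base axis. Payload 7.3 kg.
Tool frame: the origin (TCP) lies at the very end of the fingers, on their centre line; the grasp point (between the pads) lies 19 mm behind it; z points along the fingers, y is the line along which they close (so a half turn about z gives the same grasp; the last joint's range is limited). The gripper opens to 92 mm and grips with 3 to 60 N. Pads are 19 mm wide; open, the fingers measure 130 mm over their backs; the gripper's body (75 mm by 190 mm) begins 47 mm behind the grasp point.
Start: joints at [-1.369, 0.342, 1.524, -0, 1.275, -0.146], TCP at [0.179, -0.494, 0.206] pointing down, gripper open.
Joint ranges: [-2.53, 2.53], [-0.77, 2.02], [0.04, 2.7], [-1, 4.14], [0.28, 2.66], [-3.11, 3.11]. Speed limits (rad/s): [2.57, 2.57, 3.14, 3.14, 3.14, 3.14].

INTERFACE

Orientations are given as [roll, pitch, yaw] about the fixed x, y, z axes, in that order (R = Rz(yaw) Ry(pitch) Rx(roll)).
In Python, from cell import robot gives the robot as it stands. The module is installed in compiled form; this text tells all that it offers.
- The arm moves only by the tool arm_command, never from a script. Its argument "moves" is a list of rows, each a list of 3 entries, a list of its own where there are three numbers: the shift along the tool's x, y, z in m, then the turn, a rotation vector about the tool's x, y, z in rad, then the finger opening in m, from 0 to 0.0918. In form: [[[dx, dy, dz], [ax, ay, az], claw], ...]. A call has exactly 5 rows; each row is the pose to reach, as a shift and turn from the pose commanded when the call began, along the tool's axes at that moment; what a row does not reach only later rows make up. A row lasts 1/10 s, in which the tool goes at most 50 mm and 8.59 degrees, less where a joint would pass 70% of its speed; a pose out of reach is approached as far as the arm can. A call with a gripper value outside its range is refused whole. The fingers move at their own pace and stop on an object; "squeeze" is the grip in N (left out, the last holds). Time passes only in rows, so rows that repeat a pose let the fingers close, or fill a call up. It gives the time, the measured TCP pose, the force, the opening and the grip force at its end, in the units of the state.
- robot.observe(): the state, without advancing time (a new reading comes with each control period).
- robot.read_camera(name): name is "side" or "top"; returns the picture (480x640x3 uint8, red, green, blue); there is no depth.
- robot.camera_model(name): a dict with "fx", "fy", "cx", "cy" (pixels), "R" (3x3) and "t" (3): a world point X has camera coordinates R X + t. Camera axes: x right, y down, z forward; pixel columns grow to the right and rows downward; lengths in m; the calibration is good to about 2 mm. A picture is of the moment at which its call begins. camera_model takes no time and is no camera call.
- robot.hand_in(): hands the job in; it is judged then, once.
The state is a dict: "time": time; "qpos": joint angles; "qvel": joint speeds; "joint_efforts": joint torques, N m; "tool_pos": TCP position; "tool_rot": TCP orientation; "contact_force": force on the tool from outside, world axes, zero at the start; "torque": the same for the moment, N m; "opening": finger opening in m; "grip_force": force on a finger pad.
Only numpy, scipy, OpenCV 4.12 (cv2) and the standard library are available. Lean on these libraries where they do the work, as an engineer would, in place of code of your own. Each camera call takes 0.05 s, during which the arm holds its last target. There are 200 camera calls.

## Working session

There is one attempt and no reset: what is moved stays moved. The work goes in short steps, Python scripts to look and compute and a tool call to move; the robot and the scene stay as the last step left them, time stands still between calls to the robot, and variables do not carry over. Pictures are saved under pics/ and viewed, at most 14 in all, crops included, and the job is handed in when it is done.

Besides the shell and the picture viewer there is one more tool, called after "Emit:" as name(argument=value, ...), one argument or row to a line, values as JSON. arm_command: Moves the arm, as the interface text tells. Its arguments: {"type":"object","properties":{"moves":{"type":"array"},"squeeze":{"type":"number"}},"required":["moves"]}

```bash
mkdir -p pics; ls; python3 - <<'E'
from cell import robot
import cv2
s=robot.observe(); print({k:(v if not hasattr(v,'round') else v) for k,v in s.items()})
for n in("top","side"):
    im=robot.read_camera(n); cv2.imwrite(f"pics/{n}0.png",im[:,:,::-1]); print(n,robot.camera_model(n))
E
```

```text
pics
{'time': 0.0, 'qpos': array([-1.36897287e+00,  3.42726269e-01,  1.52500909e+00,  5.40634660e-06,
        1.27538248e+00, -1.45979262e-01]), 'qvel': array([ 1.46492577e-04, -1.66041281e-03, -1.50683644e-03, -1.44267684e-04,
       -7.49451083e-04,  3.47572110e-05]), 'joint_efforts': array([-6.54166506e-04, -4.31235266e+01, -2.44218528e+01,  7.18268403e-02,
        5.61814138e-02, -1.12017840e-04]), 'tool_pos': array([ 0.17888295, -0.49312715,  0.20504591]), 'tool_rot': array([-3.14008444e+00, -2.26970086e-04,  3.47800969e-01]), 'contact_force': array([-0.42307346, -0.73424969, -0.44560593]), 'torque': array([ 0.07103059,  0.02855505, -0.012705  ]), 'grip_force': 0.0, 'opening': 0.09202483184748947}
top {'fx': 592.2253247079157, 'fy': 592.2253247079157, 'cx': 326.13932208865833, 'cy': 232.33655000521952, 'R': array([[ 0.0288009 , -0.99955913,  0.00721524],
       [-0.98886996, -0.02954549, -0.1458193 ],
       [ 0.14596819, -0.0029352 , -0.98928493]]), 't': array([-0.10329751,  0.55273677,  1.27679137])}
side {'fx': 572.0290790261599, 'fy': 572.0290790261599, 'cx': 317.64520350043404, 'cy': 226.84215038303694, 'R': array([[-0.98880566, -0.14920361,  0.00128438],
       [-0.06356765,  0.41345814, -0.90830145],
       [ 0.13499082, -0.89821526, -0.41831427]]), 't': array([0.50755863, 0.22623383, 0.98688513])}
```

View pics/top0.png

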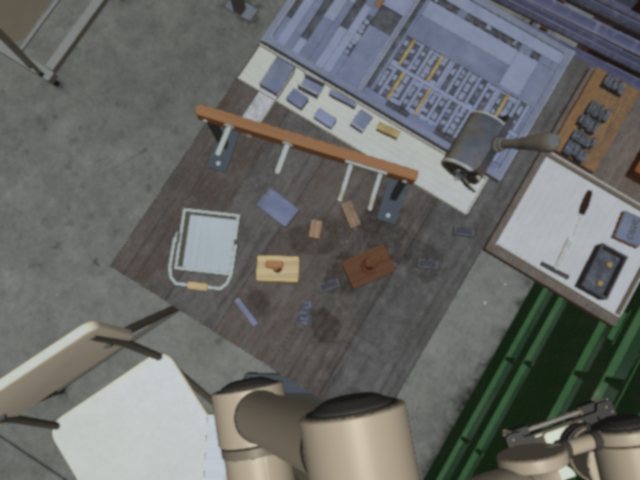

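View pics/side0.png

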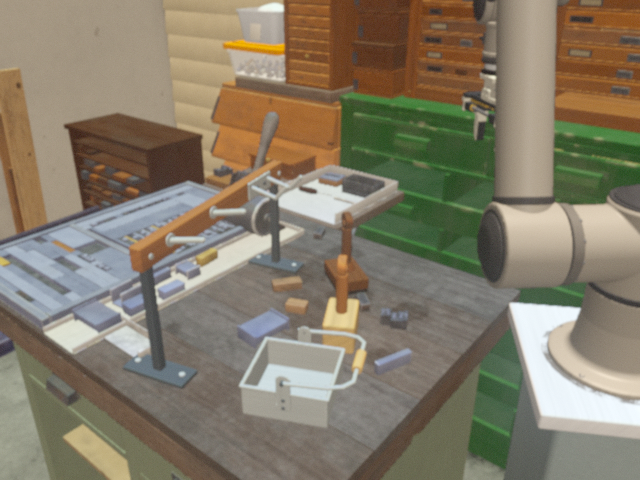

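Top shows the pail (210,245) with bail leaning toward the robot, mallet (278,268), planer (370,266), dark quoin candidates (331,285), (428,264), (463,231), type block (305,313), and the rail from (200,110) to (415,175). Enlarging for detail.

```bash
cat > h.py <<'E'
import numpy as np,cv2
from cell import robot
def ray(n,u,v):
    m=robot.camera_model(n); R=np.array(m["R"]);t=np.array(m["t"])
    return -R.T@t, R.T@np.array([(u-m["cx"])/m["fx"],(v-m["cy"])/m["fy"],1.])
def onz(n,u,v,z):
    c,d=ray(n,u,v); return c+d*(z-c[2])/d[2]
def proj(n,X):
    m=robot.camera_model(n); p=np.array(m["R"])@np.asarray(X,float)+m["t"]
    return np.array([m["fx"]*p[0]/p[2]+m["cx"],m["fy"]*p[1]/p[2]+m["cy"]])
def tri(a,b):
    c1,d1=ray("top",*a);c2,d2=ray("side",*b)
    k=np.linalg.lstsq(np.c_[d1,-d2],c2-c1,rcond=None)[0]
    p,q=c1+k[0]*d1,c2+k[1]*d2
    return (p+q)/2,np.linalg.norm(p-q)
def zoom(n,f,x0,y0,x1,y1,k,new=True,src=None):
    im=robot.read_camera(n) if src is None else src
    c=cv2.resize(im[y0:y1,x0:x1],None,fx=k,fy=k,interpolation=cv2.INTER_CUBIC)
    c=np.clip(c.astype(float)*1.5,0,255).astype(np.uint8)
    for x in range((x0//20+1)*20,x1,20): cv2.line(c,((x-x0)*k,0),((x-x0)*k,6),(255,0,0),1); x%40==0 and cv2.putText(c,str(x),((x-x0)*k,16),0,.35,(255,255,0))
    for y in range((y0//20+1)*20,y1,20): cv2.line(c,(0,(y-y0)*k),(6,(y-y0)*k),(255,0,0),1); cv2.putText(c,str(y),(8,(y-y0)*k+4),0,.35,(255,255,0))
    cv2.imwrite("pics/"+f,c[:,:,::-1])
E
python3 - <<'E'
from h import *
zoom("top","t1.png",160,95,480,335,2,src=cv2.imread("pics/top0.png")[:,:,::-1]) if 0 else zoom("top","t1.png",160,100,425,298,3,src=cv2.imread("pics/top0.png")[:,:,::-1])
zoom("top","t2.png",290,200,490,340,4,src=cv2.imread("pics/top0.png")[:,:,::-1])
zoom("side","s1.png",130,150,400,345,2,src=cv2.imread("pics/side0.png")[:,:,::-1]) if 0 else zoom("side","s1.png",130,165,400,365,3 if 0 else 2,src=cv2.imread("pics/side0.png")[:,:,::-1])
E
```

```text
(no output)
```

View pics/t1.png

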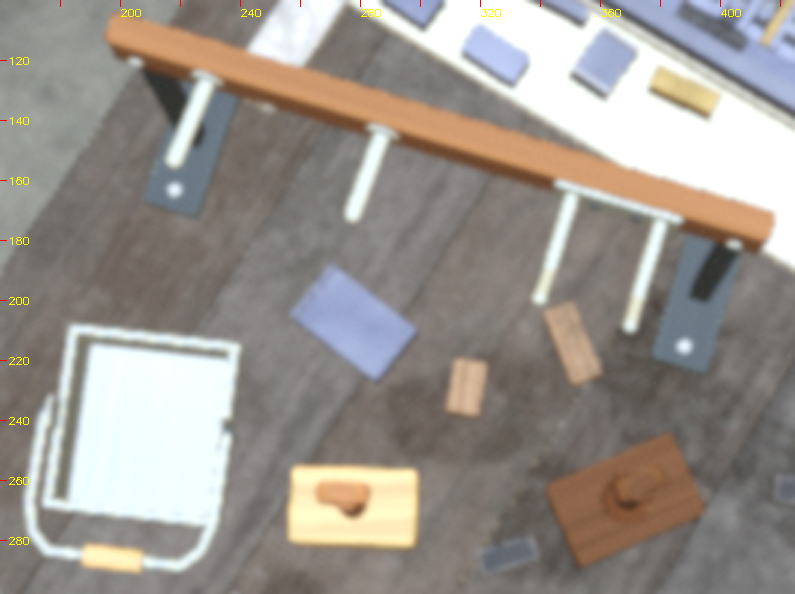

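View pics/t2.png

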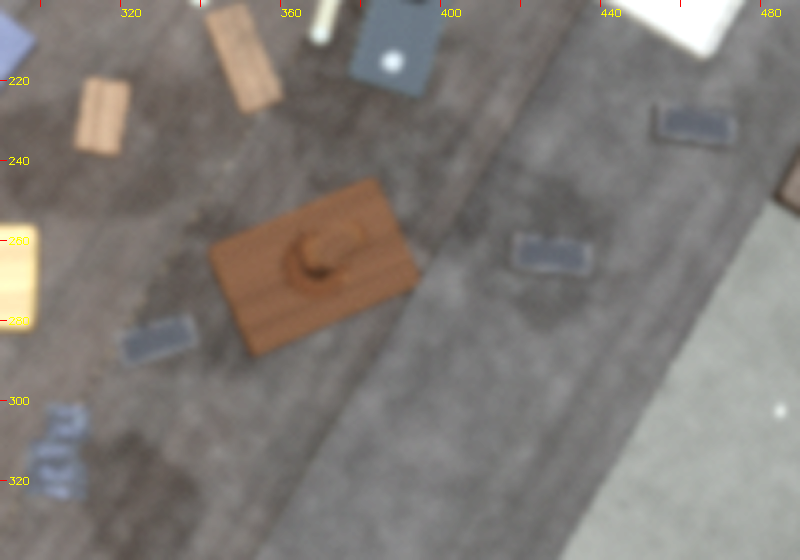

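Three quoins: (330,285), (428,264), (463.5,231). Hook prong tips at (340,199),(370,209); peg tips (217,154),(277,172).

```bash
python3 - <<'E'
from h import *
zoom("side","s2.png",130,165,397,365,3,src=cv2.imread("pics/side0.png")[:,:,::-1])
P=lambda *a: np.round(onz(*a),4)
for n,u,v,z in [("q1",330,285,.018),("q2",428,264,.018),("q3",463.5,231,.018),("tipL",217,154,.2356),("tipR",277,172,.2356),("hL",340,199,.242),("hR",370,209,.242)]:
    X=P("top",u,v,z); print(n,X,proj("side",X).round(1))
im=cv2.imread("pics/top0.png")
for n,(x0,y0,x1,y1) in dict(q1=(315,275,345,296),q2=(412,254,442,276),q3=(448,221,480,242)).items():
    c=im[y0:y1,x0:x1].astype(int); bluish=(c[:,:,0]-c[:,:,2]); m=(bluish>bluish.mean()+8).astype(np.uint8)
    pts=np.argwhere(m)[:,::-1]+[x0,y0]; r=cv2.minAreaRect(pts.astype(np.float32)); print(n,m.sum(),r)
    W=np.array([onz("top",*p,.018) for p in cv2.boxPoints(r)]); print(W.mean(0).round(4), [np.round(W[1]-W[0],4)[:2],np.round(W[2]-W[1],4)[:2]])
E
```

```text
q1 [ 0.4402 -0.0992  0.018 ] [361.8 298.3]
q2 [ 0.4938 -0.3182  0.018 ] [346.3 247. ]
q3 [ 0.5713 -0.3985  0.018 ] [318.5 230.4]
tipL [0.6731 0.1282 0.2356] [200.6 241.7]
tipR [0.641  0.0112 0.2356] [242.  212.7]
hL [ 0.5906 -0.1109  0.242 ] [285.6 185.5]
hR [ 0.573  -0.1682  0.242 ] [300.4 175.7]
q1 107 ((329.23529052734375, 284.4411926269531), (6.790997505187988, 16.249887466430664), 75.96376037597656)
[ 0.4415 -0.0974  0.018 ] [array([ 0.0098, -0.035 ]), array([-0.0146, -0.0041])]
q2 49 ((428.0, 263.5), (5.0, 12.0), 90.0)
[ 0.4949 -0.3182  0.018 ] [array([ 0.0008, -0.027 ]), array([-0.0113, -0.    ])]
q3 14 ((466.5, 231.5), (3.0, 5.0), 90.0)
[ 0.5703 -0.4053  0.018 ] [array([ 0.0003, -0.0114]), array([-0.0069,  0.    ])]
```

View pics/s2.png

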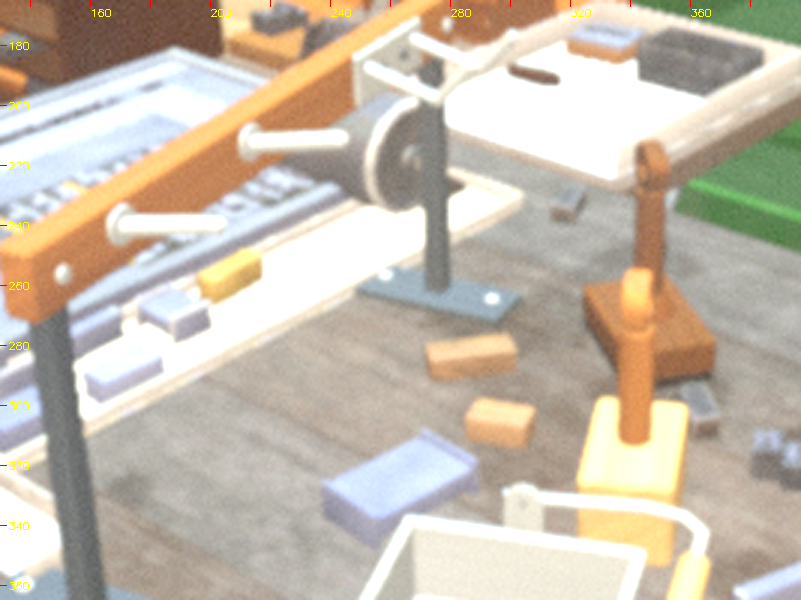

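Side view agrees with the top: peg ends (204,240)/(246,210), prong tips (285,188)/(302,176), mallet ring (342,261), planer ring (347,220), quoins (362,301)/(319,232), the middle quoin hidden behind the planer.

```bash
python3 - <<'E'
from h import *
def box(name,pts,z):
    W=np.array([onz("top",*p,z) for p in pts]); a=(W[1]-W[0]+W[2]-W[3])/2; b=(W[2]-W[1]+W[3]-W[0])/2
    print(name,W.mean(0).round(4),"a",np.linalg.norm(a).round(4),np.arctan2(a[1],a[0]).round(3),"b",np.linalg.norm(b).round(4),np.arctan2(b[1],b[0]).round(3))
box("pail",[(183.7,209.3),(239.7,215.3),(230.3,274.3),(176,268.3)],.052)
box("mallet",[(257.3,255.7),(299.3,256.7),(298.3,282),(256.3,281)],.058)
box("planer",[(342.3,262.3),(383.7,244.7),(394.7,268.7),(354,288.7)],.034)
box("rail",[(199.3,104.7),(417.3,171),(416.7,181),(195.7,112.7)],.24)
print("grip",onz("top",197.3,285.7,.081))
for n,a,b in [("mal",(274.3,263.5),(342,259)),("pla",(372.5,261.5),(347,218)),("hL",(340,199),(285,187)),("hR",(370,209),(302,175.5)),("pL",(217,154),(204.5,240)),("pR",(277,172),(246,211))]:
    X,e=tri(a,b); print(n,X.round(4),e.round(4))
E
```

```text
pail [0.5256 0.1731 0.052 ] a 0.1221 -1.65 b 0.1316 3.057
mallet [0.4697 0.0158 0.058 ] a 0.0913 -1.565 b 0.0551 -3.14
planer [ 0.4838 -0.1837  0.034 ] a 0.1007 -1.113 b 0.0612 -2.699
rail [ 0.7008 -0.0435  0.24  ] a 0.4442 -1.847 b 0.0184 2.949
grip [0.42686388 0.18343467 0.081     ]
mal [0.4705 0.0151 0.1632] 0.0019
pla [ 0.4818 -0.1821  0.1521] 0.0011
hL [ 0.5916 -0.1109  0.2389] 0.0007
hR [ 0.5713 -0.1683  0.2428] 0.003
pL [0.6697 0.127  0.2388] 0.005
pR [0.6371 0.0104 0.2393] 0.006
```

```bash
cat > plan.py <<'E'
import sys,json
from h import *
from scipy.spatial.transform import Rotation as Ro
def R(yaw): return Ro.from_euler("xyz",[np.pi,0,yaw])
def plan(wps,start=None):
    s=robot.observe(); p=np.array(s["tool_pos"]) if start is None else np.array(start[:3])
    r=Ro.from_euler("xyz",s["tool_rot"]) if start is None else R(start[3])
    print("t",round(s["time"],2),"p",p.round(4),s["tool_rot"].round(3),"op",round(s["opening"],4),"F",s["contact_force"].round(1))
    for (x,y,z,yaw) in wps:
        g=np.array([x,y,z]); gr=R(yaw)
        n=int(max(np.ceil(np.linalg.norm(g-p)/.23),np.ceil((r.inv()*gr).magnitude()/.7),1))
        d0=g-p; w0=(r.inv()*gr).as_rotvec()
        p0=p.copy();r0=r
        for k in range(1,n+1):
            tp=p0+d0*k/n; tr=r0*Ro.from_rotvec(w0*k/n)
            d=r.inv().apply(tp-p).round(3); w=(r.inv()*tr).as_rotvec().round(2 if abs(w0).max()>.02 else 3)
            print(d.tolist(),w.tolist(),"->",tp.round(3))
            p=p+r.apply(d); r=r*Ro.from_rotvec(w)
E
python3 - <<'E'
from plan import *
plan([(.571,-.3985,.12,1.489),(.571,-.3985,.004,1.489),(.571,-.3985,.12,1.489),(.5256-.015,.1731+.027,.12,1.489),(.5106,.2,.035,1.489)])
E
```

```text
t 0.1 p [ 0.1789 -0.4932  0.2051] [-3.14  -0.     0.348] op 0.0918 F [0.5 0.3 0.6]
[0.2, 0.022, 0.043] [-0.0, -0.0, -0.57] -> [ 0.375 -0.446  0.163]
[0.157, 0.128, 0.042] [-0.0, -0.0, -0.57] -> [ 0.571 -0.398  0.12 ]
[-0.0, -0.0, 0.116] [-0.0, -0.001, -0.001] -> [ 0.571 -0.398  0.004]
[-0.0, -0.0, -0.116] [-0.0, -0.0, -0.0] -> [ 0.571 -0.398  0.12 ]
[0.197, -0.037, 0.0] [-0.0, -0.0, -0.0] -> [ 0.551 -0.199  0.12 ]
[0.197, -0.036, 0.0] [-0.0, -0.0, -0.0] -> [0.531 0.001 0.12 ]
[0.198, -0.037, 0.0] [-0.0, -0.0, -0.0] -> [0.511 0.2   0.12 ]
[-0.0, 0.0, 0.085] [-0.0, -0.0, -0.0] -> [0.511 0.2   0.035]
```

```bash
python3 - <<'E'
from plan import *
print(tri((487,247),(338,227)),tri((551,153),(262,181)))
plan([(.571,-.3985,.12,1.489),(.571,-.3985,.2,1.489),(.49,-.27,.20,1.489),(.45,-.1,.2,1.489),(.46,.09,.2,1.489),(.5106,.2,.16,1.489),(.5106,.2,.035,1.489)],start=(.571,-.3985,.004,1.489))
E
```

```text
(array([ 0.53362525, -0.45531098,  0.00470978]), np.float64(0.008714525077843462)) (array([ 0.75074238, -0.58156555,  0.06996805]), np.float64(0.011997898423908627))
t 0.1 p [ 0.571  -0.3985  0.004 ] [-3.14  -0.     0.348] op 0.0918 F [0.5 0.3 0.6]
[0.0, 0.0, -0.116] [0.0, 0.0, 0.0] -> [ 0.571 -0.398  0.12 ]
[0.0, 0.0, -0.08] [0.0, 0.0, 0.0] -> [ 0.571 -0.398  0.2  ]
[0.121, -0.091, -0.0] [0.0, 0.0, 0.0] -> [ 0.49 -0.27  0.2 ]
[0.167, -0.054, -0.0] [0.0, 0.0, 0.0] -> [ 0.45 -0.1   0.2 ]
[0.19, -0.006, -0.0] [0.0, 0.0, 0.0] -> [0.46 0.09 0.2 ]
[0.114, 0.042, 0.04] [0.0, 0.0, 0.0] -> [0.511 0.2   0.16 ]
[-0.0, -0.0, 0.125] [0.0, 0.0, 0.0] -> [0.511 0.2   0.035]
```

Emit:
arm_command(
  moves=[
    [[0.04,0.004,0.009],[0,0,-0.114],0.05],
    [[0.08,0.009,0.017],[0,0,-0.228],0.05],
    [[0.12,0.013,0.026],[0,0,-0.342],0.05],
    [[0.16,0.018,0.034],[0,0,-0.456],0.05],
    [[0.2,0.022,0.043],[0,0,-0.57],0.05],
  ],
)

```text
time: 0.6
tool_pos: [0.3759, -0.4454, 0.1621]
tool_rot: [-3.141, -0.0, 0.922]
contact_force: [-0.3, 0.1, 0.5]
opening: 0.0566
grip_force: 0.0
```

Emit:
arm_command(
  moves=[
    [[0.031,0.026,0.008],[0,0,-0.114],0.05],
    [[0.062,0.051,0.017],[0,0,-0.228],0.05],
    [[0.094,0.077,0.025],[0,0,-0.342],0.05],
    [[0.126,0.102,0.034],[0,0,-0.456],0.05],
    [[0.157,0.128,0.042],[0,0,-0.57],0.05],
  ],
)

```text
time: 1.1
tool_pos: [0.5728, -0.3982, 0.1197]
tool_rot: [-3.141, -0.001, 1.493]
contact_force: [0.1, -0.5, -0.3]
opening: 0.0498
grip_force: 0.0
```

Emit:
arm_command(
  moves=[
    [[0,0,0.03],[0,0,0],0.05],
    [[0,0,0.06],[0,0,0],0.05],
    [[0,0,0.085],[0,0,0],0.05],
    [[0,0,0.105],[0,0,0],0.05],
    [[0,0,0.115],[0,0,0],0.05],
  ],
)

```text
time: 1.6
tool_pos: [0.5703, -0.398, 0.0028]
tool_rot: [-3.138, -0.003, 1.488]
contact_force: [-0.7, -0.4, -0.4]
opening: 0.0503
grip_force: 0.0
```

Emit:
arm_command(
  moves=[
    [[0,0,0],[0,0,0],0.0],
    [[0,0,0],[0,0,0],0.0],
    [[0,0,0],[0,0,0],0.0],
    [[0,0,0],[0,0,0],0.0],
    [[0,0,0],[0,0,0],0.0],
  ],
  squeeze=30,
)

```text
time: 2.1
tool_pos: [0.5719, -0.3995, 0.0067]
tool_rot: [3.14, 0.001, 1.488]
contact_force: [-0.4, 0.6, -0.1]
opening: 0.0148
grip_force: 0.0
```

```bash
python3 - <<'E'
from h import *
s=robot.observe();print(s["opening"],s["grip_force"])
im=robot.read_camera("top");si=robot.read_camera("side")
a=cv2.resize(im[200:310,310:510],None,fx=3,fy=3,interpolation=2);b=cv2.resize(si[190:310,250:450],None,fx=3,fy=3,interpolation=2)[:330]
c=np.vstack([a,b[:260]]);cv2.imwrite("pics/c1.png",np.clip(c*1.4,0,255).astype(np.uint8)[:,:,::-1])
E
```

```text
0.014783737751702365 0.0
```

View pics/c1.png

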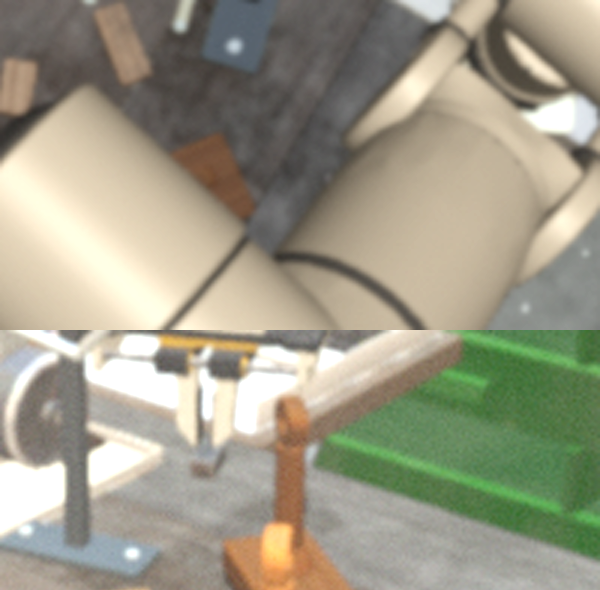

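Fingers appear to have closed without the quoin, which shows at side ≈(318,234) just below/in front of the tips. Checking projection and moving on.

Emit:
arm_command(
  moves=[
    [[0,0,0],[0,0,0],0.05],
    [[0,0,0],[0,0,0],0.05],
    [[0,0,-0.02],[0,0,0],0.05],
    [[0,0,-0.06],[0,0,0],0.05],
    [[0,0,-0.11],[0,0,0],0.05],
  ],
)

```text
time: 2.7
tool_pos: [0.5703, -0.3982, 0.1145]
tool_rot: [-3.137, -0.003, 1.488]
contact_force: [0.7, 0.1, -0.9]
opening: 0.0422
grip_force: 0.0
```

```bash
python3 - <<'E'
from h import *
print(proj("side",[.572,-.3995,.005]),proj("side",[.572,-.3995,.113]), robot.observe()["tool_pos"])
im=robot.read_camera("top");si=robot.read_camera("side")
a=cv2.resize(im[200:300,400:500],None,fx=4,fy=4,interpolation=2);b=cv2.resize(si[170:270,270:370],None,fx=4,fy=4,interpolation=2)
c=np.hstack([a,b]);cv2.imwrite("pics/c2.png",np.clip(c*1.4,0,255).astype(np.uint8)[:,:,::-1])
E
```

```text
[318.27931943 234.95654865] [318.35782367 194.43258734] [ 0.57033586 -0.39816905  0.11448034]
```

View pics/c2.png

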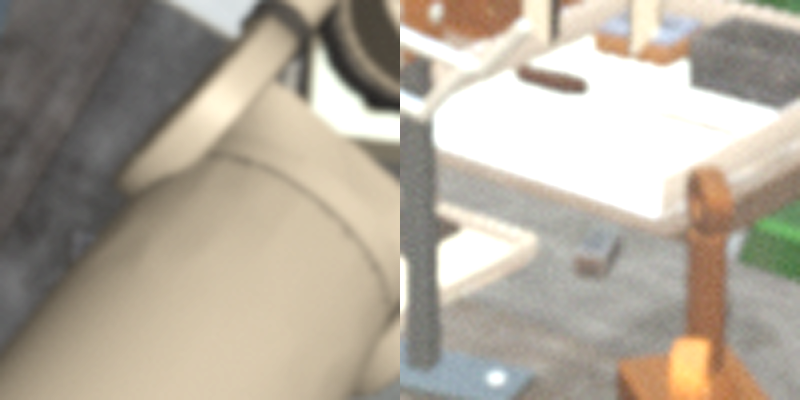

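Quoin unmoved at side ≈(319,233); fingers looked higher than their projection. Testing TCP projection at mid height.

Emit:
arm_command(
  moves=[
    [[0,0,0.03],[0,0,0],0.05],
    [[0,0,0.065],[0,0,0],0.05],
    [[0,0,0.065],[0,0,0],0.05],
    [[0,0,0.065],[0,0,0],0.05],
    [[0,0,0.065],[0,0,0],0.05],
  ],
)

```text
time: 3.3
tool_pos: [0.5726, -0.4001, 0.0529]
tool_rot: [3.139, 0.002, 1.488]
contact_force: [0.7, -0.0, 0.5]
opening: 0.0504
grip_force: 0.0
```

```bash
python3 - <<'E'
from h import *
s=robot.observe();print(s["tool_pos"],s["opening"])
u,v=proj("side",s["tool_pos"]);print(u,v)
si=robot.read_camera("side").copy();si2=cv2.imread("pics/side0.png")[:,:,::-1]
u0,v0=proj("side",[.1789,-.4932,.2051]);print(u0,v0)
def c(i,u,v):
    k=cv2.resize(i[int(v)-50:int(v)+50,int(u)-50:int(u)+50],None,fx=4,fy=4,interpolation=2);k=np.clip(k*1.4,0,255).astype(np.uint8)
    cv2.drawMarker(k,(int((u-int(u)+50)*4),int((v-int(v)+50)*4)),(255,0,0),0,12,1);return k
cv2.imwrite("pics/c3.png",np.hstack([c(si,u,v),c(si2,u0,v0)])[:,:,::-1])
E
```

```text
[ 0.57256127 -0.40005963  0.05285716] 0.050368387455773114
318.1207528758843 217.21692236961377
486.7623545997024 153.5329282245801
```

View pics/c3.png

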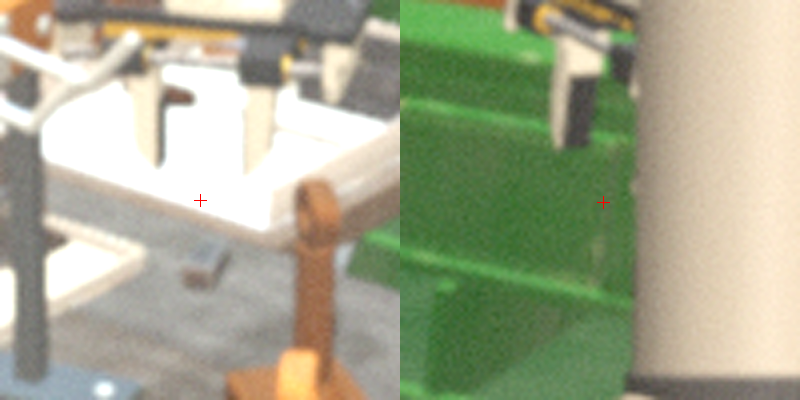

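Tips sit ≈8 px (~20 mm) above the projected TCP (marker at crop (200,200), tips at row ~168). Descending with force checks to find true contact.

Emit:
arm_command(
  moves=[
    [[0,0,0.015],[0,0,0],0.05],
    [[0,0,0.03],[0,0,0],0.05],
    [[0,0,0.04],[0,0,0],0.05],
    [[0,0,0.047],[0,0,0],0.05],
    [[0,0,0.047],[0,0,0],0.05],
  ],
)

```text
time: 3.85
tool_pos: [0.5707, -0.3985, 0.0018]
tool_rot: [-3.139, -0.002, 1.488]
contact_force: [-0.1, 0.1, 0.2]
opening: 0.0499
grip_force: 0.0
```

Emit:
arm_command(
  moves=[
    [[0,0,0.001],[0,0,0],0.05],
    [[0,0,0.002],[0,0,0],0.05],
    [[0,0,0.003],[0,0,0],0.05],
    [[0,0,0.004],[0,0,0],0.05],
    [[0,0,0.005],[0,0,0],0.05],
  ],
)

```text
time: 4.35
tool_pos: [0.5716, -0.3993, -0.0011]
tool_rot: [3.141, 0.0, 1.488]
contact_force: [0.0, -0.7, 0.6]
opening: 0.0501
grip_force: 0.0
```

```bash
python3 - <<'E'
from h import *
si=robot.read_camera("side")
c=np.clip(cv2.resize(si[190:260,280:360],None,fx=5,fy=5,interpolation=2)*1.4,0,255).astype(np.uint8)
print(robot.observe())
cv2.imwrite("pics/c4.png",c[:,:,::-1])
E
```

```text
{'time': 4.4, 'qpos': array([-7.19465435e-01,  8.48731885e-01,  1.21222221e+00, -4.97325235e-05,
        1.08056123e+00, -6.36468120e-01]), 'qvel': array([ 1.24768932e-03,  3.55609514e-03,  7.42896513e-04,  3.58126983e-04,
        5.09199203e-03, -5.88439847e-05]), 'joint_efforts': array([ 1.74651778e-02, -6.43050599e+01, -2.21922201e+01,  3.97362700e-02,
        7.22844223e-02,  1.29074010e-04]), 'tool_pos': array([ 0.57151825, -0.39916542, -0.00134299]), 'tool_rot': array([3.14155654e+00, 8.12478014e-05, 1.48782242e+00]), 'contact_force': array([-0.18091072,  1.07228179, -0.21753532]), 'torque': array([-0.02409943, -0.08890354, -0.00373789]), 'grip_force': 0.0, 'opening': 0.050078766974902926}
```

Emit:
arm_command(
  moves=[
    [[0,0,0.001],[0,0,0],0.05],
    [[0,0,0.002],[0,0,0],0.05],
    [[0,0,0.003],[0,0,0],0.05],
    [[0,0,0.004],[0,0,0],0.05],
    [[0,0,0.005],[0,0,0],0.05],
  ],
)

```text
time: 4.9
tool_pos: [0.5715, -0.3992, -0.0064]
tool_rot: [3.142, 0.0, 1.488]
contact_force: [-0.2, -0.1, -0.1]
opening: 0.0499
grip_force: 0.0
```

Emit:
arm_command(
  moves=[
    [[0,0,0.001],[0,0,0],0.05],
    [[0,0,0.002],[0,0,0],0.05],
    [[0,0,0.003],[0,0,0],0.05],
    [[0,0,0.003],[0,0,0],0.05],
    [[0,0,0.003],[0,0,0],0.05],
  ],
)

```text
time: 5.4
tool_pos: [0.5715, -0.3992, -0.0093]
tool_rot: [-3.142, 0.0, 1.488]
contact_force: [0.6, -0.7, 0.4]
opening: 0.0501
grip_force: 0.0
```

View pics/c4.png

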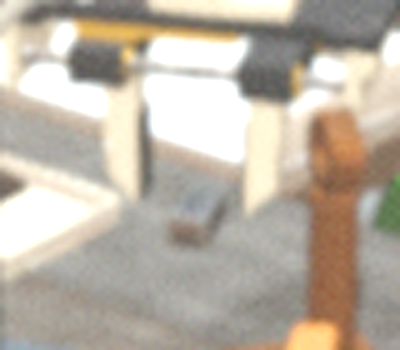

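Tips at ≈(305,230) and (332,232) with the quoin between them—consistent with real tips ~16 mm above the reading. Continue down carefully.

Emit:
arm_command(
  moves=[
    [[0,0,0.001],[0,0,0],0.05],
    [[0,0,0.002],[0,0,0],0.05],
    [[0,0,0.003],[0,0,0],0.05],
    [[0,0,0.003],[0,0,0],0.05],
    [[0,0,0.003],[0,0,0],0.05],
  ],
)

```text
time: 5.9
tool_pos: [0.5715, -0.3992, -0.0123]
tool_rot: [-3.142, 0.0, 1.488]
contact_force: [-0.5, 0.1, -0.4]
opening: 0.0499
grip_force: 0.0
```

Emit:
arm_command(
  moves=[
    [[0,0,0],[0,0,0],0.0],
    [[0,0,0],[0,0,0],0.0],
    [[0,0,0],[0,0,0],0.0],
    [[0,0,0],[0,0,0],0.0],
    [[0,0,0],[0,0,0],0.0],
  ],
)

```text
time: 6.4
tool_pos: [0.5716, -0.3992, -0.0122]
tool_rot: [3.142, 0.0, 1.488]
contact_force: [0.7, -0.5, 0.3]
opening: 0.02
grip_force: 30.0
```

Emit:
arm_command(
  moves=[
    [[0,0,0],[0,0,0],0.0],
    [[0,0,0],[0,0,0],0.0],
    [[0,0,0],[0,0,0],0.0],
    [[0,0,0],[0,0,0],0.0],
    [[0,0,0],[0,0,0],0.0],
  ],
)

```text
time: 6.9
tool_pos: [0.5716, -0.3992, -0.0122]
tool_rot: [3.142, 0.0, 1.488]
contact_force: [0.5, -0.5, 0.6]
opening: 0.0202
grip_force: 30.0
```

```bash
python3 - <<'E'
from plan import *
plan([(.5716,-.3992,.19,1.489),(.45,-.2,.19,1.489),(.45,.03,.19,1.489),(.5106,.2,.13,1.489),(.5106,.2,.02,1.489)])
E
```

```text
t 6.9 p [ 0.5716 -0.3992 -0.0122] [3.142 0.    1.488] op 0.0202 F [ 0.5 -0.5  0.6]
[-0.0, 0.0, -0.202] [0.0, 0.0, -0.001] -> [ 0.572 -0.399  0.19 ]
[0.094, -0.069, -0.0] [0.0, 0.0, -0.0] -> [ 0.511 -0.3    0.19 ]
[0.095, -0.068, -0.0] [0.0, 0.0, -0.0] -> [ 0.45 -0.2   0.19]
[0.229, -0.019, -0.0] [0.0, 0.0, -0.0] -> [0.45 0.03 0.19]
[0.174, 0.046, 0.06] [0.0, 0.0, -0.0] -> [0.511 0.2   0.13 ]
[0.0, 0.0, 0.11] [0.0, 0.0, -0.0] -> [0.511 0.2   0.02 ]
```

Emit:
arm_command(
  moves=[
    [[0,0,-0.04],[0,0,0],0.0],
    [[0,0,-0.085],[0,0,0],0.0],
    [[0,0,-0.13],[0,0,0],0.0],
    [[0,0,-0.17],[0,0,0],0.0],
    [[0,0,-0.202],[0,0,0],0.0],
  ],
)

```text
time: 7.4
tool_pos: [0.5718, -0.3994, 0.1928]
tool_rot: [3.14, 0.002, 1.488]
contact_force: [0.1, -1.3, -0.1]
opening: 0.02
grip_force: 30.0
```

Emit:
arm_command(
  moves=[
    [[0.038,-0.027,0],[0,0,0],0.0],
    [[0.076,-0.055,0],[0,0,0],0.0],
    [[0.113,-0.082,0],[0,0,0],0.0],
    [[0.151,-0.11,0],[0,0,0],0.0],
    [[0.189,-0.137,0],[0,0,0],0.0],
  ],
)

```text
time: 7.9
tool_pos: [0.4492, -0.1979, 0.1896]
tool_rot: [-3.142, -0.0, 1.487]
contact_force: [1.1, 0.2, -0.5]
opening: 0.0201
grip_force: 30.0
```

Emit:
arm_command(
  moves=[
    [[0.046,-0.004,0],[0,0,0],0.0],
    [[0.092,-0.008,0],[0,0,0],0.0],
    [[0.138,-0.012,0],[0,0,0],0.0],
    [[0.184,-0.016,0],[0,0,0],0.0],
    [[0.229,-0.019,0],[0,0,0],0.0],
  ],
)

```text
time: 8.4
tool_pos: [0.4502, 0.0321, 0.1899]
tool_rot: [3.141, 0.0, 1.488]
contact_force: [1.3, 0.6, -0.8]
opening: 0.02
grip_force: 30.0
```

Emit:
arm_command(
  moves=[
    [[0.035,0.009,0],[0,0,0],0.0],
    [[0.07,0.018,0],[0,0,0],0.0],
    [[0.104,0.027,0.01],[0,0,0],0.0],
    [[0.139,0.037,0.035],[0,0,0],0.0],
    [[0.174,0.046,0.06],[0,0,0],0.0],
  ],
)

```text
time: 8.9
tool_pos: [0.5117, 0.2015, 0.1294]
tool_rot: [3.14, -0.0, 1.488]
contact_force: [0.8, -0.8, 0.2]
opening: 0.0204
grip_force: 30.0
```

Emit:
arm_command(
  moves=[
    [[0,0,0.03],[0,0,0],0.0],
    [[0,0,0.06],[0,0,0],0.0],
    [[0,0,0.09],[0,0,0],0.0],
    [[0,0,0.105],[0,0,0],0.0],
    [[0,0,0.11],[0,0,0],0.0],
  ],
)

```text
time: 9.4
tool_pos: [0.5097, 0.1996, 0.0178]
tool_rot: [-3.138, 0.001, 1.488]
contact_force: [-0.4, -1.0, -0.1]
opening: 0.0201
grip_force: 30.0
```

Emit:
arm_command(
  moves=[
    [[0,0,0],[0,0,0],0.04],
    [[0,0,0],[0,0,0],0.04],
    [[0,0,0],[0,0,0],0.04],
    [[0,0,-0.04],[0,0,0],0.04],
    [[0,0,-0.085],[0,0,0],0.04],
  ],
)

```text
time: 9.9
tool_pos: [0.5101, 0.1996, 0.1052]
tool_rot: [-3.139, 0.001, 1.488]
contact_force: [0.2, 0.2, 0.4]
opening: 0.04
grip_force: 0.0
```

```bash
python3 - <<'E'
from plan import *
plan([(.511,.2,.19,1.489),(.45,.03,.19,1.489),(.46,-.15,.19,1.49),(.494,-.3185,.09,1.489),(.494,-.3185,-.012,1.489)])
im=robot.read_camera("top");si=robot.read_camera("side")
cv2.imwrite("pics/top2.png",im[:,:,::-1]);cv2.imwrite("pics/side2.png",si[:,:,::-1])
E
```

```text
t 9.9 p [0.5101 0.1996 0.1052] [-3.139e+00  1.000e-03  1.488e+00] op 0.04 F [0.2 0.2 0.4]
[0.0, 0.001, -0.085] [-0.003, 0.001, -0.001] -> [0.511 0.2   0.19 ]
[-0.174, -0.047, 0.0] [0.0, -0.0, -0.0] -> [0.45 0.03 0.19]
[-0.179, 0.025, 0.0] [0.0, -0.0, -0.001] -> [ 0.46 -0.15  0.19]
[-0.165, 0.047, 0.1] [0.0, -0.0, 0.001] -> [ 0.494 -0.318  0.09 ]
[0.0, -0.0, 0.102] [0.0, -0.0, -0.0] -> [ 0.494 -0.318 -0.012]
```

```bash
python3 - <<'E'
from h import *
a=cv2.imread("pics/top0.png").astype(int);b=cv2.imread("pics/top2.png").astype(int)
for n,(x0,y0,x1,y1) in dict(q1=(315,275,345,296),q2=(412,254,442,276),q3=(448,221,480,242),mal=(256,254,300,283),pla=(342,244,395,289)).items(): print(n,np.abs(a-b)[y0:y1,x0:x1].mean().round(1))
a=cv2.imread("pics/side0.png").astype(int);b=cv2.imread("pics/side2.png").astype(int)
for n,(x0,y0,x1,y1) in dict(q1=(355,292,370,310),q3=(313,226,326,240),pailin=(262,355,330,395)).items(): print(n,np.abs(a-b)[y0:y1,x0:x1].mean().round(1))
p=b[350:395,262:330];m=p.sum(2)<330;print(np.argwhere(m).mean(0)[::-1]+[262,350],m.sum())
E
```

```text
q1 1.1
q2 1.1
q3 4.4
mal 1.5
pla 1.1
q1 15.5
q3 62.2
pailin 7.2
[291.57142857 387.57142857] 7
```

Emit:
arm_command(
  moves=[
    [[0,0,-0.03],[0,0,0],0.05],
    [[0,0,-0.06],[0,0,0],0.05],
    [[0,0,-0.085],[0,0,0],0.05],
    [[0,0,-0.085],[0,0,0],0.05],
    [[0,0,-0.085],[0,0,0],0.05],
  ],
)

```text
time: 10.5
tool_pos: [0.5111, 0.1999, 0.1901]
tool_rot: [3.14, -0.0, 1.488]
contact_force: [-0.5, 0.7, -0.3]
opening: 0.0503
grip_force: 0.0
```

Emit:
arm_command(
  moves=[
    [[-0.035,-0.009,0],[0,0,0],0.05],
    [[-0.07,-0.019,0],[0,0,0],0.05],
    [[-0.104,-0.028,0],[0,0,0],0.05],
    [[-0.139,-0.038,0],[0,0,0],0.05],
    [[-0.174,-0.047,0],[0,0,0],0.05],
  ],
)

```text
time: 11.0
tool_pos: [0.4482, 0.0293, 0.1884]
tool_rot: [-3.139, 0.0, 1.488]
contact_force: [0.6, 0.2, 0.0]
opening: 0.0499
grip_force: 0.0
```

Emit:
arm_command(
  moves=[
    [[-0.036,0.005,0],[0,0,0],0.05],
    [[-0.072,0.01,0],[0,0,0],0.05],
    [[-0.108,0.015,0],[0,0,0],0.05],
    [[-0.143,0.02,0],[0,0,0],0.05],
    [[-0.179,0.025,0],[0,0,0],0.05],
  ],
)

```text
time: 11.5
tool_pos: [0.4589, -0.1512, 0.1884]
tool_rot: [-3.14, -0.001, 1.488]
contact_force: [0.4, -0.3, -0.5]
opening: 0.0499
grip_force: 0.0
```

Emit:
arm_command(
  moves=[
    [[-0.033,0.009,0],[0,0,0],0.05],
    [[-0.066,0.019,0],[0,0,0],0.05],
    [[-0.1,0.028,0.02],[0,0,0],0.05],
    [[-0.132,0.038,0.06],[0,0,0],0.05],
    [[-0.165,0.047,0.1],[0,0,0],0.05],
  ],
)

```text
time: 12.0
tool_pos: [0.4921, -0.3164, 0.0913]
tool_rot: [-3.141, -0.0, 1.488]
contact_force: [0.0, -0.3, -0.0]
opening: 0.0503
grip_force: 0.0
```

Emit:
arm_command(
  moves=[
    [[0.001,0.001,0.03],[0,0,0],0.05],
    [[0.001,0.001,0.06],[0,0,0],0.05],
    [[0.001,0.001,0.08],[0,0,0],0.05],
    [[0.001,0.001,0.095],[0,0,0],0.05],
    [[0.001,0.001,0.103],[0,0,0],0.05],
  ],
)

```text
time: 12.5
tool_pos: [0.4918, -0.3131, -0.0125]
tool_rot: [-3.138, -0.003, 1.488]
contact_force: [-0.9, -0.6, -0.5]
opening: 0.0497
grip_force: 0.0
```

Emit:
arm_command(
  moves=[
    [[0,0,0],[0,0,0],0.0],
    [[0,0,0],[0,0,0],0.0],
    [[0,0,0],[0,0,0],0.0],
    [[0,0,0],[0,0,0],0.0],
    [[0,0,0],[0,0,0],0.0],
  ],
)

```text
time: 13.0
tool_pos: [0.494, -0.3147, -0.0087]
tool_rot: [3.14, 0.001, 1.488]
contact_force: [0.3, -0.1, 3.4]
opening: 0.02
grip_force: 30.0
```

```bash
python3 - <<'E'
from plan import *
s=robot.observe();print(s["grip_force"])
plan([(.493,-.3185,.19,1.489),(.45,-.12,.19,1.489),(.45,.03,.19,1.489),(.5406,.2,.13,1.489),(.5406,.2,.02,1.489)])
E
```

```text
29.95806097984314
t 13.0 p [ 0.494  -0.3147 -0.0087] [3.140e+00 1.000e-03 1.488e+00] op 0.02 F [ 0.3 -0.1  3.4]
[-0.004, -0.0, -0.199] [0.001, 0.001, -0.001] -> [ 0.493 -0.318  0.19 ]
[0.194, -0.059, 0.0] [0.0, 0.0, -0.0] -> [ 0.45 -0.12  0.19]
[0.15, -0.013, 0.0] [0.0, 0.0, -0.0] -> [0.45 0.03 0.19]
[0.177, 0.077, 0.06] [0.0, 0.0, -0.0] -> [0.541 0.2   0.13 ]
[-0.0, -0.0, 0.11] [0.0, 0.0, -0.0] -> [0.541 0.2   0.02 ]
```

Emit:
arm_command(
  moves=[
    [[0,0,-0.04],[0,0,0],0.0],
    [[0,0,-0.085],[0,0,0],0.0],
    [[0,0,-0.13],[0,0,0],0.0],
    [[0,0,-0.17],[0,0,0],0.0],
    [[0,0,-0.2],[0,0,0],0.0],
  ],
)

```text
time: 13.5
tool_pos: [0.4939, -0.3147, 0.1937]
tool_rot: [3.139, 0.002, 1.488]
contact_force: [0.4, -0.1, -0.5]
opening: 0.0197
grip_force: 30.0
```

Emit:
arm_command(
  moves=[
    [[0.038,-0.012,0],[0,0,0],0.0],
    [[0.076,-0.024,0],[0,0,0],0.0],
    [[0.114,-0.036,0],[0,0,0],0.0],
    [[0.152,-0.048,0],[0,0,0],0.0],
    [[0.19,-0.059,0],[0,0,0],0.0],
  ],
)

```text
time: 14.0
tool_pos: [0.4496, -0.1187, 0.1906]
tool_rot: [3.141, 0.0, 1.487]
contact_force: [-0.2, -0.2, -1.1]
opening: 0.0197
grip_force: 30.0
```

Emit:
arm_command(
  moves=[
    [[0.03,-0.003,0],[0,0,0],0.0],
    [[0.06,-0.006,0],[0,0,0],0.0],
    [[0.09,-0.009,0],[0,0,0],0.0],
    [[0.12,-0.011,0],[0,0,0],0.0],
    [[0.15,-0.013,0],[0,0,0],0.0],
  ],
)

```text
time: 14.5
tool_pos: [0.4496, 0.0316, 0.1907]
tool_rot: [3.141, 0.0, 1.488]
contact_force: [-0.0, 0.1, -0.6]
opening: 0.0201
grip_force: 30.0
```

Emit:
arm_command(
  moves=[
    [[0.035,0.015,0],[0,0,0],0.0],
    [[0.07,0.03,0],[0,0,0],0.0],
    [[0.106,0.046,0.01],[0,0,0],0.0],
    [[0.142,0.062,0.035],[0,0,0],0.0],
    [[0.177,0.077,0.06],[0,0,0],0.0],
  ],
)

```text
time: 15.0
tool_pos: [0.5422, 0.2021, 0.1303]
tool_rot: [3.14, -0.001, 1.488]
contact_force: [0.9, -0.6, 0.5]
opening: 0.0199
grip_force: 30.0
```

Emit:
arm_command(
  moves=[
    [[0,0,0.03],[0,0,0],0.0],
    [[0,0,0.06],[0,0,0],0.0],
    [[0,0,0.09],[0,0,0],0.0],
    [[0,0,0.105],[0,0,0],0.0],
    [[0,0,0.11],[0,0,0],0.0],
  ],
)

```text
time: 15.5
tool_pos: [0.5399, 0.2001, 0.0185]
tool_rot: [-3.138, 0.001, 1.488]
contact_force: [0.0, -0.3, -1.1]
opening: 0.0197
grip_force: 30.0
```

Emit:
arm_command(
  moves=[
    [[0,0,0],[0,0,0],0.04],
    [[0,0,0],[0,0,0],0.04],
    [[0,0,0],[0,0,0],0.04],
    [[0,0,-0.04],[0,0,0],0.04],
    [[0,0,-0.085],[0,0,0],0.04],
  ],
)

```text
time: 16.0
tool_pos: [0.5404, 0.2002, 0.1058]
tool_rot: [-3.139, 0.001, 1.488]
contact_force: [0.4, 0.6, 1.1]
opening: 0.0397
grip_force: 0.0
```

```bash
python3 - <<'E'
from plan import *
plan([(.54,.2,.19,1.489),(.43,.03,.19,1.83),(.4405,-.0985,.09,1.84),(.4405,-.0985,-.012,1.84)])
b0=cv2.imread("pics/top0.png").astype(int)
im=robot.read_camera("top")[:,:,::-1];si=robot.read_camera("side")[:,:,::-1]
cv2.imwrite("pics/top3.png",im);cv2.imwrite("pics/side3.png",si)
d=np.abs(im-b0)
for n,(x0,y0,x1,y1) in dict(q1=(315,275,345,296),q2=(412,254,442,276),mal=(256,254,300,283),pla=(342,244,395,289)).items(): print(n,d[y0:y1,x0:x1].mean().round(1))
E
```

```text
t 16.0 p [0.5404 0.2002 0.1058] [-3.139e+00  1.000e-03  1.488e+00] op 0.0397 F [0.4 0.6 1.1]
[-0.0, -0.001, -0.084] [-0.003, 0.001, -0.001] -> [0.54 0.2  0.19]
[-0.179, -0.095, -0.0] [0.0, -0.0, -0.34] -> [0.43 0.03 0.19]
[-0.127, -0.023, 0.1] [0.0, 0.0, -0.011] -> [ 0.44  -0.098  0.09 ]
[0.0, 0.0, 0.102] [0.0, 0.0, -0.0] -> [ 0.44  -0.098 -0.012]
q1 1.1
q2 3.5
mal 1.5
pla 1.1
```

Emit:
arm_command(
  moves=[
    [[0,0,-0.03],[0,0,0],0.05],
    [[0,0,-0.06],[0,0,0],0.05],
    [[0,0,-0.084],[0,0,0],0.05],
    [[0,0,-0.084],[0,0,0],0.05],
    [[0,0,-0.084],[0,0,0],0.05],
  ],
)

```text
time: 16.6
tool_pos: [0.5413, 0.2004, 0.1897]
tool_rot: [3.14, -0.0, 1.488]
contact_force: [-0.5, -0.5, -0.9]
opening: 0.05
grip_force: 0.0
```

Emit:
arm_command(
  moves=[
    [[-0.036,-0.019,0],[0,0,-0.07],0.05],
    [[-0.072,-0.038,0],[0,0,-0.14],0.05],
    [[-0.108,-0.057,0],[0,0,-0.21],0.05],
    [[-0.144,-0.076,0],[0,0,-0.28],0.05],
    [[-0.179,-0.095,0],[0,0,-0.34],0.05],
  ],
)

```text
time: 17.1
tool_pos: [0.4298, 0.0289, 0.188]
tool_rot: [-3.139, -0.001, 1.831]
contact_force: [0.0, -1.1, -0.7]
opening: 0.0497
grip_force: 0.0
```

Emit:
arm_command(
  moves=[
    [[-0.035,-0.006,0],[0,0,0],0.05],
    [[-0.07,-0.013,0],[0,0,-0.01],0.05],
    [[-0.105,-0.019,0],[0,0,-0.01],0.05],
    [[-0.127,-0.023,0.01],[0,0,-0.01],0.05],
    [[-0.127,-0.023,0.05],[0,0,-0.01],0.05],
  ],
)

```text
time: 17.6
tool_pos: [0.444, -0.1023, 0.1405]
tool_rot: [3.136, 0.005, 1.835]
contact_force: [0.9, 0.9, -1.2]
opening: 0.0502
grip_force: 0.0
```

```bash
python3 - <<'E'
from plan import *
plan([(.4405,-.0985,-.012,1.84)])
a=cv2.imread("pics/side0.png").astype(int);b=robot.read_camera("side")[:,:,::-1]
print(np.abs(a-b)[292:310,355:370].mean())
p=b[292:312,350:375].astype(int);m=p.sum(2)<270;print(m.sum(),np.argwhere(m).mean(0)[::-1]+[350,292]);p=a[292:312,350:375];m=p.sum(2)<270;print(m.sum(),np.argwhere(m).mean(0)[::-1]+[350,292])
E
```

```text
t 17.6 p [ 0.444  -0.1023  0.1405] [3.136 0.005 1.835] op 0.0502 F [ 0.9  0.9 -1.2]
[0.005, -0.003, 0.152] [0.005, 0.005, -0.005] -> [ 0.44  -0.098 -0.012]
2.8160493827160495
55 [360.50909091 300.96363636]
59 [360.6440678  300.50847458]
```

Emit:
arm_command(
  moves=[
    [[0,0,0.04],[0,0,0],0.05],
    [[0,0,0.08],[0,0,0],0.05],
    [[0,0,0.12],[0,0,0],0.05],
    [[0,0,0.14],[0,0,0],0.05],
    [[0,0,0.151],[0,0,0],0.05],
  ],
)

```text
time: 18.15
tool_pos: [0.4399, -0.0977, -0.0138]
tool_rot: [-3.137, -0.003, 1.838]
contact_force: [-0.4, -0.3, 0.1]
opening: 0.05
grip_force: 0.0
```

Emit:
arm_command(
  moves=[
    [[0,0,0],[0,0,0],0.0],
    [[0,0,0],[0,0,0],0.0],
    [[0,0,0],[0,0,0],0.0],
    [[0,0,0],[0,0,0],0.0],
    [[0,0,0],[0,0,0],0.0],
  ],
)

```text
time: 18.65
tool_pos: [0.4424, -0.099, -0.0106]
tool_rot: [3.14, 0.001, 1.838]
contact_force: [-0.9, -0.2, 6.7]
opening: 0.02
grip_force: 29.8
```

```bash
python3 - <<'E'
from plan import *
s=robot.observe();print(s["grip_force"])
plan([(.4405,-.0985,.19,1.84),(.44,.07,.19,1.489),(.5256+.001,.1731-.026,.13,1.489),(.5266,.147,.02,1.489)])
E
```

```text
29.826849102973938
t 18.65 p [ 0.4424 -0.099  -0.0106] [3.140e+00 1.000e-03 1.838e+00] op 0.02 F [-0.9 -0.2  6.7]
[0.001, -0.001, -0.201] [0.001, 0.001, -0.002] -> [ 0.44  -0.098  0.19 ]
[0.162, 0.044, 0.0] [0.0, 0.0, 0.35] -> [0.44 0.07 0.19]
[0.084, 0.08, 0.06] [0.0, 0.0, 0.001] -> [0.527 0.147 0.13 ]
[-0.0, -0.0, 0.11] [0.0, 0.0, -0.0] -> [0.527 0.147 0.02 ]
```

Emit:
arm_command(
  moves=[
    [[0,0,-0.04],[0,0,0],0.0],
    [[0,0,-0.085],[0,0,0],0.0],
    [[0,0,-0.13],[0,0,0],0.0],
    [[0,0,-0.17],[0,0,0],0.0],
    [[0,0,-0.201],[0,0,0],0.0],
  ],
)

```text
time: 19.15
tool_pos: [0.4422, -0.0989, 0.1924]
tool_rot: [3.139, 0.002, 1.838]
contact_force: [1.0, -0.5, -1.0]
opening: 0.0199
grip_force: 29.8
```

Emit:
arm_command(
  moves=[
    [[0.033,0.009,0],[0,0,0.07],0.0],
    [[0.065,0.018,0],[0,0,0.14],0.0],
    [[0.098,0.026,0],[0,0,0.21],0.0],
    [[0.13,0.035,0],[0,0,0.28],0.0],
    [[0.162,0.044,0],[0,0,0.35],0.0],
  ],
)

```text
time: 19.65
tool_pos: [0.4412, 0.0704, 0.1897]
tool_rot: [3.141, 0.0, 1.485]
contact_force: [0.6, -0.8, -0.3]
opening: 0.0199
grip_force: 29.8
```

Emit:
arm_command(
  moves=[
    [[0.02,0.02,0],[0,0,0],0.0],
    [[0.04,0.038,0],[0,0,0],0.0],
    [[0.06,0.057,0.02],[0,0,0],0.0],
    [[0.084,0.08,0.05],[0,0,0],0.0],
    [[0.084,0.08,0.06],[0,0,0],0.0],
  ],
)

```text
time: 20.15
tool_pos: [0.5288, 0.1481, 0.1263]
tool_rot: [-3.139, 0.0, 1.49]
contact_force: [0.4, -0.2, -1.6]
opening: 0.0201
grip_force: 29.8
```

Emit:
arm_command(
  moves=[
    [[0,0,0.03],[0,0,0],0.0],
    [[0,0,0.06],[0,0,0],0.0],
    [[0,0,0.09],[0,0,0],0.0],
    [[0,0,0.105],[0,0,0],0.0],
    [[0,0,0.11],[0,0,0],0.0],
  ],
)

```text
time: 20.65
tool_pos: [0.5266, 0.1456, 0.018]
tool_rot: [-3.138, 0.001, 1.488]
contact_force: [0.5, -0.0, 0.5]
opening: 0.02
grip_force: 29.8
```

Emit:
arm_command(
  moves=[
    [[0,0,0],[0,0,0],0.04],
    [[0,0,0],[0,0,0],0.04],
    [[0,0,0],[0,0,0],0.04],
    [[0,0,-0.04],[0,0,0],0.04],
    [[0,0,-0.085],[0,0,0],0.04],
  ],
)

```text
time: 21.15
tool_pos: [0.5272, 0.146, 0.1049]
tool_rot: [-3.139, 0.001, 1.488]
contact_force: [1.4, 0.3, 0.3]
opening: 0.0396
grip_force: 0.0
```

Emit:
arm_command(
  moves=[
    [[0,0,-0.05],[0,0,0],0.04],
    [[-0.03,-0.03,-0.09],[0,0,0],0.04],
    [[-0.06,-0.08,-0.1],[0,0,0],0.04],
    [[-0.06,-0.12,-0.1],[0,0,0],0.04],
    [[-0.06,-0.17,-0.1],[0,0,0],0.04],
  ],
)

```text
time: 21.65
tool_pos: [0.3566, 0.0994, 0.2057]
tool_rot: [3.138, -0.0, 1.486]
contact_force: [0.1, -0.1, -0.7]
opening: 0.0399
grip_force: 0.0
```

```bash
python3 - <<'E'
from plan import *
s=robot.observe();print(s["tool_pos"])
im=robot.read_camera("top")[:,:,::-1];si=robot.read_camera("side")[:,:,::-1]
cv2.imwrite("pics/top4.png",im);cv2.imwrite("pics/side4.png",si)
c=np.vstack([cv2.resize(im[100:350,150:490],None,fx=2,fy=2,interpolation=2)[:500]])
k=cv2.resize(si[300:350+80,220:380],None,fx=2,fy=2,interpolation=2)
c=np.vstack([cv2.resize(im[190:340,150:490],None,fx=2,fy=2,interpolation=2),np.hstack([k,np.zeros((260,360,3),np.uint8)])])
cv2.imwrite("pics/d1.png",np.clip(c*1.3,0,255).astype(np.uint8))
E
```

```text
[0.35662551 0.09942005 0.20565707]
```

View pics/d1.png

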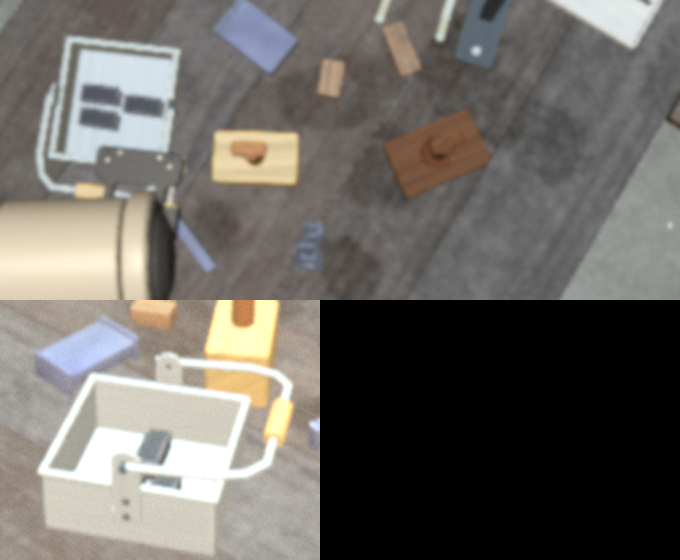

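Three quoins lie in the pail around its middle; table otherwise clear of quoins; grip at top (197,286), side (359.5,360).

```bash
python3 - <<'E'
from plan import *
X,e=tri((197.3,285.7),(359.5,360));print(X,e)
x,y=.427,.183
plan([(x,y,.15,1.489),(x,y,.081-.019-.012,1.489)])
E
```

```text
[0.42501751 0.1823105  0.08611398] 0.003173719221414725
t 21.75 p [0.3516 0.1003 0.2046] [-3.139  0.     1.488] op 0.04 F [ 0.1  0.3 -0.9]
[0.089, 0.068, 0.054] [-0.002, 0.0, -0.001] -> [0.427 0.183 0.15 ]
[-0.0, 0.0, 0.1] [-0.0, 0.0, 0.0] -> [0.427 0.183 0.05 ]
```

Emit:
arm_command(
  moves=[
    [[0.022,0.017,0.0],[0,0,0],0.04],
    [[0.045,0.034,0.01],[0,0,0],0.04],
    [[0.067,0.051,0.03],[0,0,0],0.04],
    [[0.088,0.068,0.054],[0,0,0],0.04],
    [[0.088,0.068,0.054],[0,0,0],0.04],
  ],
)

```text
time: 22.25
tool_pos: [0.4337, 0.1837, 0.148]
tool_rot: [-3.139, 0.001, 1.489]
contact_force: [0.5, -1.4, -0.2]
opening: 0.04
grip_force: 0.0
```

Emit:
arm_command(
  moves=[
    [[0,0,0.025],[0,0,0],0.04],
    [[0,0,0.05],[0,0,0],0.04],
    [[0,0,0.075],[0,0,0],0.04],
    [[0,0,0.09],[0,0,0],0.04],
    [[0,0,0.1],[0,0,0],0.04],
  ],
)

```text
time: 22.75
tool_pos: [0.433, 0.182, 0.0502]
tool_rot: [3.141, 0.0, 1.488]
contact_force: [-0.0, -0.7, -0.7]
opening: 0.0402
grip_force: 0.0
```

Emit:
arm_command(
  moves=[
    [[0,0,0],[0,0,0],0.0],
    [[0,0,0],[0,0,0],0.0],
    [[0,0,0],[0,0,0],0.0],
    [[0,0,0],[0,0,0],0.0],
    [[0,0,0],[0,0,0],0.0],
  ],
  squeeze=35,
)

```text
time: 23.25
tool_pos: [0.4324, 0.1823, 0.0508]
tool_rot: [-3.141, 0.0, 1.488]
contact_force: [-4.6, 0.3, 4.3]
opening: 0.0151
grip_force: 35.0
```

```bash
python3 - <<'E'
from plan import *
s=robot.observe();p=s["tool_pos"];print(p,s["grip_force"])
import numpy as np
# arc in tool frame: tool y ~ +world x; from angle 1.49 to 0, dy=.1(sin1.49-sin a), up=.1(cos a - cos 1.49)
for a in np.linspace(1.5,0,16)[1:]: print(round(a,2),round(.1*(np.sin(1.5)-np.sin(a)),3),round(-.1*(np.cos(a)-np.cos(1.5)),3))
E
```

```text
[0.4323976  0.18228619 0.05081743] 35.00036358833313
1.4 0.001 -0.01
1.3 0.003 -0.02
1.2 0.007 -0.029
1.1 0.011 -0.038
1.0 0.016 -0.047
0.9 0.021 -0.055
0.8 0.028 -0.063
0.7 0.035 -0.069
0.6 0.043 -0.075
0.5 0.052 -0.081
0.4 0.061 -0.085
0.3 0.07 -0.088
0.2 0.08 -0.091
0.1 0.09 -0.092
0.0 0.1 -0.093
```

Emit:
arm_command(
  moves=[
    [[0,0.001,-0.01],[0,0,0],0.0],
    [[0,0.003,-0.02],[0,0,0],0.0],
    [[0,0.006,-0.029],[0,0,0],0.0],
    [[0,0.01,-0.038],[0,0,0],0.0],
    [[0,0.014,-0.047],[0,0,0],0.0],
  ],
)

```text
time: 23.75
tool_pos: [0.4483, 0.1811, 0.0986]
tool_rot: [3.139, -0.0, 1.488]
contact_force: [2.2, -0.4, -1.9]
opening: 0.015
grip_force: 35.0
```

Emit:
arm_command(
  moves=[
    [[0,0.005,-0.008],[0,0,0],0.0],
    [[0,0.011,-0.016],[0,0,0],0.0],
    [[0,0.018,-0.022],[0,0,0],0.0],
    [[0,0.026,-0.028],[0,0,0],0.0],
    [[0,0.034,-0.034],[0,0,0],0.0],
  ],
)

```text
time: 24.25
tool_pos: [0.4814, 0.1783, 0.1317]
tool_rot: [3.141, 0.0, 1.488]
contact_force: [1.4, -0.2, -4.5]
opening: 0.0153
grip_force: 35.0
```

Emit:
arm_command(
  moves=[
    [[0,0.009,-0.004],[0,0,0],0.0],
    [[0,0.018,-0.007],[0,0,0],0.0],
    [[0,0.027,-0.01],[0,0,0],0.0],
    [[0,0.036,-0.011],[0,0,0],0.0],
    [[0,0.043,-0.012],[0,0,0],0.0],
  ],
)

```text
time: 24.75
tool_pos: [0.5249, 0.1745, 0.1438]
tool_rot: [3.14, 0.0, 1.488]
contact_force: [-0.6, -0.9, 1.1]
opening: 0.0152
grip_force: 35.0
```

Emit:
arm_command(
  moves=[
    [[0,0,-0.002],[0,0,0],0.0],
    [[0,0,-0.005],[0,0,0],0.0],
    [[0,0,-0.01],[0,0,0],0.0],
    [[0,0,-0.015],[0,0,0],0.0],
    [[0,0,-0.02],[0,0,0],0.0],
  ],
)

```text
time: 25.25
tool_pos: [0.5232, 0.1748, 0.1636]
tool_rot: [-3.141, 0.0, 1.488]
contact_force: [-0.6, -0.3, -5.4]
opening: 0.0147
grip_force: 35.0
```

```bash
python3 - <<'E'
from plan import *
H=np.array([.605,-.146]);c,s=np.cos(-.275),np.sin(-.275)
w=lambda x,y,z:(*(H+[c*x-s*y,s*x+c*y]),z,1.296)
plan([(.5232,.1748,.239,1.489),w(-.075,.2,.239),w(-.075,.03,.239),w(0,.02,.239),w(0,0,.239)])
E
```

```text
t 25.25 p [0.5232 0.1748 0.1636] [-3.141  0.     1.488] op 0.0147 F [-0.6 -0.3 -5.4]
[-0.0, -0.0, -0.075] [-0.0, 0.0, -0.001] -> [0.523 0.175 0.239]
[-0.102, 0.073, -0.0] [-0.0, 0.0, 0.19] -> [0.587 0.067 0.239]
[-0.17, -0.001, -0.0] [-0.0, 0.0, 0.003] -> [ 0.541 -0.097  0.239]
[-0.01, 0.075, -0.0] [-0.0, 0.0, 0.0] -> [ 0.61  -0.127  0.239]
[-0.02, 0.0, -0.0] [-0.0, 0.0, 0.0] -> [ 0.605 -0.146  0.239]
```

Slow, in smooth parts.

Emit:
arm_command(
  moves=[
    [[0,0,-0.01],[0,0,0],0.0],
    [[0,0,-0.028],[0,0,0],0.0],
    [[0,0,-0.048],[0,0,0],0.0],
    [[0,0,-0.065],[0,0,0],0.0],
    [[0,0,-0.075],[0,0,0],0.0],
  ],
)

```text
time: 25.75
tool_pos: [0.524, 0.1749, 0.2406]
tool_rot: [3.139, -0.001, 1.488]
contact_force: [0.2, 0.2, -6.2]
opening: 0.0153
grip_force: 35.0
```

Emit:
arm_command(
  moves=[
    [[-0.003,0.002,0],[0,0,0.01],0.0],
    [[-0.01,0.007,0],[0,0,0.02],0.0],
    [[-0.02,0.014,0],[0,0,0.04],0.0],
    [[-0.033,0.024,0],[0,0,0.065],0.0],
    [[-0.047,0.034,0],[0,0,0.09],0.0],
  ],
)

```text
time: 26.25
tool_pos: [0.5542, 0.1235, 0.2376]
tool_rot: [-3.141, 0.001, 1.395]
contact_force: [0.3, -0.0, -6.2]
opening: 0.0152
grip_force: 35.0
```

Emit:
arm_command(
  moves=[
    [[-0.014,0.012,0],[0,0,0.025],0.0],
    [[-0.028,0.023,0],[0,0,0.05],0.0],
    [[-0.042,0.031,0],[0,0,0.07],0.0],
    [[-0.055,0.038,0],[0,0,0.09],0.0],
    [[-0.065,0.042,0],[0,0,0.1],0.0],
  ],
)

```text
time: 26.75
tool_pos: [0.5841, 0.0522, 0.2382]
tool_rot: [-3.142, 0.0, 1.296]
contact_force: [-0.4, 0.6, -6.4]
opening: 0.015
grip_force: 35.0
```

Emit:
arm_command(
  moves=[
    [[-0.014,0,0],[0,0,0],0.0],
    [[-0.03,0,0],[0,0,0],0.0],
    [[-0.046,0,0],[0,0,0],0.0],
    [[-0.062,0,0],[0,0,0],0.0],
    [[-0.078,0,0],[0,0,0],0.0],
  ],
)

```text
time: 27.25
tool_pos: [0.5621, -0.0225, 0.2386]
tool_rot: [3.141, -0.0, 1.298]
contact_force: [0.5, -0.2, -5.9]
opening: 0.0146
grip_force: 35.0
```

Emit:
arm_command(
  moves=[
    [[-0.016,0,0],[0,0,0],0.0],
    [[-0.031,0,0],[0,0,0],0.0],
    [[-0.044,0,0],[0,0,0],0.0],
    [[-0.054,0,0],[0,0,0],0.0],
    [[-0.06,0,0],[0,0,0],0.0],
  ],
)

```text
time: 27.75
tool_pos: [0.5462, -0.0801, 0.2384]
tool_rot: [3.142, 0.0, 1.297]
contact_force: [-0.7, -0.5, -6.2]
opening: 0.0152
grip_force: 35.0
```

```bash
python3 - <<'E'
from plan import *
H=np.array([.605,-.146]);c,s=np.cos(-.275),np.sin(-.275)
w=lambda x,y,z:(*(H+[c*x-s*y,s*x+c*y]),z,1.296)
plan([w(-.075,.02,.239),w(0,.015,.239),w(0,0,.239)])
E
```

```text
t 27.75 p [ 0.5462 -0.0801  0.2384] [3.142 0.    1.297] op 0.0152 F [-0.7 -0.5 -6.2]
[-0.027, -0.001, -0.001] [0.0, 0.0, 0.001] -> [ 0.538 -0.106  0.239]
[-0.005, 0.075, 0.0] [0.0, 0.0, 0.0] -> [ 0.609 -0.132  0.239]
[-0.015, 0.0, 0.0] [0.0, 0.0, 0.0] -> [ 0.605 -0.146  0.239]
```

Emit:
arm_command(
  moves=[
    [[-0.004,0,0],[0,0,0],0.0],
    [[-0.01,0,0],[0,0,0],0.0],
    [[-0.017,0,0],[0,0,0],0.0],
    [[-0.023,0,0],[0,0,0],0.0],
    [[-0.027,0,0],[0,0,0],0.0],
  ],
)

```text
time: 28.25
tool_pos: [0.5391, -0.1056, 0.2384]
tool_rot: [3.141, 0.0, 1.298]
contact_force: [0.8, -0.3, -6.3]
opening: 0.0149
grip_force: 35.0
```

Emit:
arm_command(
  moves=[
    [[0,0.004,0],[0,0,0],0.0],
    [[0,0.011,0],[0,0,0],0.0],
    [[0,0.02,0],[0,0,0],0.0],
    [[-0.001,0.029,0],[0,0,0],0.0],
    [[-0.002,0.038,0],[0,0,0],0.0],
  ],
)

```text
time: 28.75
tool_pos: [0.5762, -0.1174, 0.2381]
tool_rot: [-3.142, 0.0, 1.298]
contact_force: [-0.0, -0.5, -6.1]
opening: 0.0146
grip_force: 35.0
```

Emit:
arm_command(
  moves=[
    [[-0.001,0.009,0],[0,0,0],0.0],
    [[-0.002,0.018,0],[0,0,0],0.0],
    [[-0.002,0.026,0],[0,0,0],0.0],
    [[-0.003,0.033,0],[0,0,0],0.0],
    [[-0.003,0.037,0],[0,0,0],0.0],
  ],
)

```text
time: 29.25
tool_pos: [0.6106, -0.1304, 0.2381]
tool_rot: [-3.141, 0.0, 1.298]
contact_force: [-0.0, 0.0, -7.0]
opening: 0.0148
grip_force: 35.0
```

Emit:
arm_command(
  moves=[
    [[-0.003,0,0],[0,0,0],0.0],
    [[-0.007,0,0],[0,0,0],0.0],
    [[-0.011,0,0],[0,0,0],0.0],
    [[-0.014,0,0],[0,0,0],0.0],
    [[-0.015,0,0],[0,0,0],0.0],
  ],
)

```text
time: 29.75
tool_pos: [0.6057, -0.1451, 0.2385]
tool_rot: [3.142, 0.0, 1.297]
contact_force: [0.6, -0.2, -4.8]
opening: 0.015
grip_force: 35.0
```

```bash
python3 - <<'E'
from plan import *
s=robot.observe();print(s["tool_pos"],s["contact_force"])
im=robot.read_camera("top")[:,:,::-1];si=robot.read_camera("side")[:,:,::-1]
cv2.imwrite("pics/top5.png",im);cv2.imwrite("pics/side5.png",si)
a=cv2.resize(si[140:300,220:380],None,fx=3.5,fy=3.5,interpolation=2);b=cv2.resize(im[150:250,330:400],None,fx=3.4,fy=3.4,interpolation=2)
b=cv2.copyMakeBorder(b,0,560-b.shape[0],0,0,cv2.BORDER_CONSTANT)
cv2.imwrite("pics/e1.png",np.clip(np.hstack([a,b])*1.2,0,255).astype(np.uint8))
E
```

```text
[ 0.60570151 -0.14508164  0.23849377] [ 0.64517571 -0.15638683 -4.76427919]
```

View pics/e1.png

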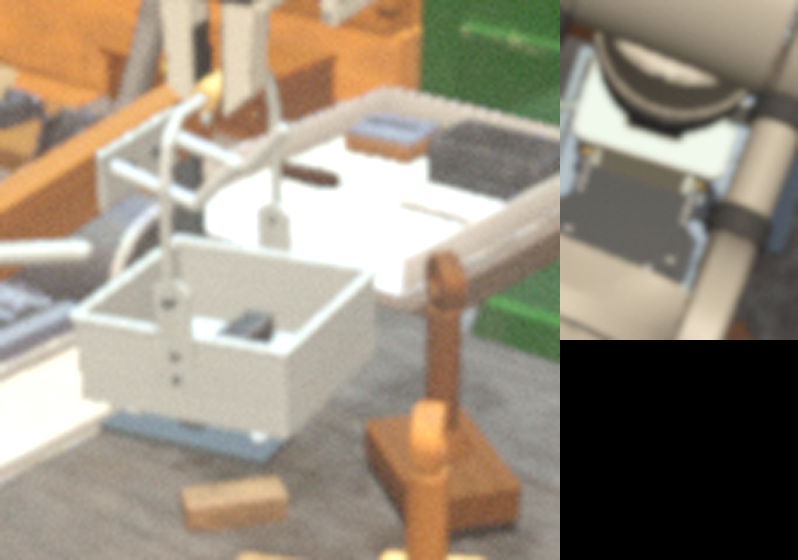

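Pail hangs level and above the prongs (grip at crop (210,85), prongs below at (190,195)/(240,160)). Numeric check of lateral alignment.

```bash
python3 - <<'E'
from plan import *
H=np.array([.6057,-.1451]);c,s=np.cos(-.275),np.sin(-.275)
w=lambda x,y,z:np.array([*(H+[c*x-s*y,s*x+c*y]),z])
f=lambda X:((proj("side",X)-[220,140])*3.5).round(0)
for z in (.262,.27,.278): print(z,"grip",f(w(0,0,z)),"gripends",f(w(0,.021,z)),f(w(0,-.021,z)),"wire ends",f(w(0,.047,z)),f(w(0,-.047,z)))
print("seat prongs",f(w(0,.03,.22)),f(w(0,-.03,.22)),"tips",f(w(-.024,.03,.242)),f(w(-.024,-.03,.242)))
E
```

```text
0.262 grip [214. 101.] gripends [196. 113.] [232.  90.] wire ends [173. 128.] [253.  77.]
0.27 grip [214.  87.] gripends [196.  99.] [232.  76.] wire ends [172. 113.] [253.  63.]
0.278 grip [214.  73.] gripends [195.  84.] [231.  62.] wire ends [172.  99.] [253.  49.]
seat prongs [190. 192.] [241. 156.] tips [229. 160.] [279. 125.]
```

Emit:
arm_command(
  moves=[
    [[0,0,0.008],[0,0,0],0.0],
    [[0,0,0.018],[0,0,0],0.0],
    [[0,0,0.028],[0,0,0],0.0],
    [[0,0,0.036],[0,0,0],0.0],
    [[0,0,0.043],[0,0,0],0.0],
  ],
)

```text
time: 30.35
tool_pos: [0.6057, -0.1444, 0.1941]
tool_rot: [-3.14, -0.0, 1.298]
contact_force: [-0.4, 0.1, -5.9]
opening: 0.0153
grip_force: 35.0
```

Emit:
arm_command(
  moves=[
    [[0,0,0.001],[0,0,0],0.0],
    [[0,0,0.002],[0,0,0],0.0],
    [[0,0,0.003],[0,0,0],0.0],
    [[0,0,0.004],[0,0,0],0.0],
    [[0,0,0.005],[0,0,0],0.0],
  ],
)

```text
time: 30.85
tool_pos: [0.6067, -0.1448, 0.1913]
tool_rot: [3.139, 0.0, 1.298]
contact_force: [1.5, -0.6, -1.5]
opening: 0.0146
grip_force: 35.0
```

Emit:
arm_command(
  moves=[
    [[0,0,0.001],[0,0,0],0.0],
    [[0,0,0.002],[0,0,0],0.0],
    [[0,0,0.003],[0,0,0],0.0],
    [[0,0,0.004],[0,0,0],0.0],
    [[0,0,0.004],[0,0,0],0.0],
  ],
)

```text
time: 31.35
tool_pos: [0.6082, -0.1453, 0.1892]
tool_rot: [3.134, 0.001, 1.298]
contact_force: [4.0, -1.7, 8.1]
opening: 0.0151
grip_force: 35.0
```

Emit:
arm_command(
  moves=[
    [[0,0,-0.002],[0,0,0],0.018],
    [[0,0,-0.002],[0,0,0],0.022],
    [[0,0,-0.002],[0,0,0],0.03],
    [[0,0,-0.002],[0,0,0],0.034],
    [[0,0,-0.002],[0,0,0],0.034],
  ],
)

```text
time: 31.85
tool_pos: [0.6056, -0.1444, 0.1879]
tool_rot: [-3.14, -0.0, 1.298]
contact_force: [0.6, -0.4, 0.6]
opening: 0.0337
grip_force: 0.0
```

Emit:
arm_command(
  moves=[
    [[0,0,-0.01],[0,0,0],0.034],
    [[0,0,-0.03],[0,0,0],0.034],
    [[0,0,-0.06],[0,0,0],0.034],
    [[0,0,-0.09],[0,0,0],0.034],
    [[0,0,-0.11],[0,0,0],0.034],
  ],
)

```text
time: 32.35
tool_pos: [0.6064, -0.1446, 0.3016]
tool_rot: [3.138, 0.0, 1.298]
contact_force: [0.7, -0.5, 0.3]
opening: 0.0339
grip_force: 0.0
```

```bash
python3 - <<'E'
from plan import *
plan([(.55,-.05,.3,.65),(.4705,.0151,.25,0.0),(.4705,.0151,.12,0.0)])
a=cv2.imread("pics/top0.png")
# ring tops by colour against head: mallet ring brownish on yellow
for n,(x0,y0,x1,y1),z in (("mal",(262,255,290,278),.168),):
    c=cv2.cvtColor(a[y0:y1,x0:x1],cv2.COLOR_BGR2HSV);print(c[::3,::3,0].tolist())
E
```

```text
t 32.35 p [ 0.6064 -0.1446  0.3016] [3.138 0.    1.298] op 0.0339 F [ 0.7 -0.5  0.3]
[0.076, -0.08, 0.001] [0.0, -0.0, 0.65] -> [ 0.55 -0.05  0.3 ]
[-0.024, -0.1, 0.05] [0.0, -0.0, 0.65] -> [0.47  0.015 0.25 ]
[-0.0, 0.0, 0.13] [0.001, -0.003, -0.002] -> [0.47  0.015 0.12 ]
[[18, 18, 20, 19, 18, 18, 18, 18, 17, 17], [20, 20, 20, 20, 21, 21, 21, 20, 21, 20], [20, 18, 15, 15, 15, 15, 16, 19, 21, 20], [20, 16, 14, 13, 13, 13, 14, 17, 20, 21], [21, 19, 16, 15, 13, 13, 13, 19, 20, 21], [21, 20, 20, 20, 16, 13, 16, 20, 20, 21], [21, 20, 21, 20, 20, 19, 21, 20, 21, 20], [20, 21, 20, 20, 20, 20, 20, 20, 20, 20]]
```

Emit:
arm_command(
  moves=[
    [[0.015,-0.016,0],[0,0,0.13],0.06],
    [[0.03,-0.032,0],[0,0,0.26],0.06],
    [[0.046,-0.048,0],[0,0,0.39],0.06],
    [[0.061,-0.064,0],[0,0,0.52],0.06],
    [[0.076,-0.08,0],[0,0,0.65],0.06],
  ],
)

```text
time: 32.85
tool_pos: [0.5489, -0.049, 0.2992]
tool_rot: [3.141, -0.0, 0.642]
contact_force: [-0.6, -0.5, 0.2]
opening: 0.0599
grip_force: 0.0
```

Emit:
arm_command(
  moves=[
    [[-0.005,-0.02,0.01],[0,0,0.13],0.06],
    [[-0.01,-0.04,0.02],[0,0,0.26],0.06],
    [[-0.014,-0.06,0.03],[0,0,0.39],0.06],
    [[-0.019,-0.08,0.04],[0,0,0.52],0.06],
    [[-0.024,-0.1,0.05],[0,0,0.65],0.06],
  ],
)

```text
time: 33.35
tool_pos: [0.4694, 0.0159, 0.2488]
tool_rot: [3.141, -0.001, -0.008]
contact_force: [-0.5, -0.1, -0.2]
opening: 0.0602
grip_force: 0.0
```

```bash
python3 - <<'E'
from plan import *
plan([(.470,.0155,.12,0.0)])
im=robot.read_camera("top")[:,:,::-1];si=robot.read_camera("side")[:,:,::-1]
cv2.imwrite("pics/side6.png",si)
c=np.hstack([cv2.resize(im[150:300,250:410],None,fx=2.5,fy=2.5,interpolation=2),cv2.resize(si[150:300,220:380],None,fx=2.5,fy=2.5,interpolation=2)])
cv2.imwrite("pics/f1.png",np.clip(c*1.2,0,255).astype(np.uint8))
E
```

```text
t 33.35 p [0.4694 0.0159 0.2488] [ 3.141e+00 -1.000e-03 -8.000e-03] op 0.0602 F [-0.5 -0.1 -0.2]
[0.001, 0.0, 0.129] [0.0, -0.001, -0.008] -> [0.47  0.016 0.12 ]
```

View pics/f1.png

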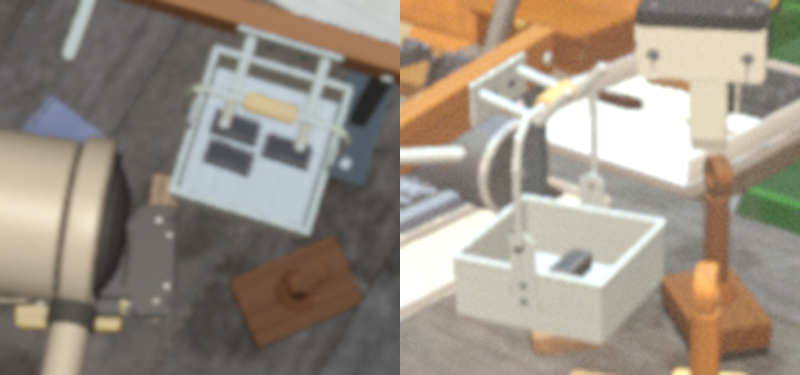

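The pail hangs level on both prongs, grip centred between them at crop (270,107), quoins inside. Now the mallet.

Emit:
arm_command(
  moves=[
    [[0.001,0,0.03],[0,0,-0.008],0.06],
    [[0.001,0,0.06],[0,0,-0.008],0.06],
    [[0.001,0,0.09],[0,0,-0.008],0.06],
    [[0.001,0,0.115],[0,0,-0.008],0.06],
    [[0.001,0,0.129],[0,0,-0.008],0.06],
  ],
)

```text
time: 33.95
tool_pos: [0.4713, 0.0149, 0.1182]
tool_rot: [3.141, 0.001, 0.009]
contact_force: [0.1, 0.0, -0.1]
opening: 0.06
grip_force: 0.0
```

Emit:
arm_command(
  moves=[
    [[0,0,0],[0,0,0],0.0],
    [[0,0,0],[0,0,0],0.0],
    [[0,0,0],[0,0,0],0.0],
    [[0,0,0],[0,0,0],0.0],
    [[0,0,0],[0,0,0],0.0],
  ],
  squeeze=40,
)

```text
time: 34.45
tool_pos: [0.4721, 0.015, 0.1205]
tool_rot: [3.141, -0.003, 0.006]
contact_force: [1.2, -1.8, 5.4]
opening: 0.0357
grip_force: 40.0
```

```bash
python3 - <<'E'
from plan import *
s=robot.observe();print(s["opening"],s["grip_force"])
# refine peg geometry from original top picture: bright peg pixels
a=cv2.imread("pics/top0.png").astype(int)
for n,(x0,y0,x1,y1) in dict(L=(212,118,236,160),R=(272,138,294,178)).items():
    c=a[y0:y1,x0:x1];m=(c.min(2)>120)&(np.abs(c[:,:,0]-c[:,:,2])<30)
    nl,lab,st,ce=cv2.connectedComponentsWithStats(m.astype(np.uint8));k=1+st[1:,4].argmax()
    P=np.argwhere(lab==k)[:,::-1]+[x0,y0];print(n,len(P),P[:,1].min(),P[:,1].max())
    for v in range(P[:,1].min(),P[:,1].max()+1,4): q=P[P[:,1]==v][:,0];print(v,q.mean(),len(q))
E
```

```text
0.03573349875456922 40.00108216423541
L 171 124 155
124 226.5 4
128 228.0 5
132 226.5 6
136 224.5 6
140 223.0 5
144 221.0 5
148 219.5 6
152 218.0 5
R 179 142 173
142 285.5 4
146 286.0 5
150 284.5 6
154 283.5 6
158 281.5 6
162 280.5 6
166 278.5 6
170 277.5 6
```

```bash
python3 - <<'E'
from plan import *
P=np.array([.7044,.1175]);c,s=np.cos(-.275),np.sin(-.275)
w=lambda x,z:(*(P+[c*x,s*x]),z-.0295,-.275)
print([onz("top",*t)+np.array([.035*c,.035*s,0]) for t in((217,155,.2366),(276.6,173,.2366))])
plan([(.472,.015,.245,0.),w(-.10,.26),w(-.06,.242),w(-.03,.2355),w(0,.229)])
E
```

```text
[array([0.70451134, 0.11841908, 0.2366    ]), array([0.6724936, 0.0023295, 0.2366   ])]
t 34.45 p [0.4721 0.015  0.1205] [ 3.141e+00 -3.000e-03  6.000e-03] op 0.0357 F [ 1.2 -1.8  5.4]
[0.0, 0.0, -0.124] [0.001, -0.003, 0.006] -> [0.472 0.015 0.245]
[0.136, -0.13, 0.014] [0.0, 0.0, 0.28] -> [0.608 0.145 0.23 ]
[0.041, 0.0, 0.018] [0.0, 0.0, -0.005] -> [0.647 0.134 0.212]
[0.03, 0.0, 0.007] [0.0, 0.0, 0.0] -> [0.676 0.126 0.206]
[0.03, 0.0, 0.006] [0.0, 0.0, 0.0] -> [0.704 0.118 0.2  ]
```

Emit:
arm_command(
  moves=[
    [[0,0,-0.015],[0,0,0],0.0],
    [[0,0,-0.04],[0,0,0],0.0],
    [[0,0,-0.07],[0,0,0],0.0],
    [[0,0,-0.1],[0,0,0],0.0],
    [[0,0,-0.125],[0,0,0],0.0],
  ],
)

```text
time: 34.95
tool_pos: [0.4706, 0.0157, 0.2456]
tool_rot: [-3.141, 0.0, 0.006]
contact_force: [1.1, 0.2, -5.2]
opening: 0.0356
grip_force: 40.0
```

Emit:
arm_command(
  moves=[
    [[0.027,-0.026,0],[0,0,0.056],0.0],
    [[0.055,-0.052,0],[0,0,0.112],0.0],
    [[0.083,-0.079,0],[0,0,0.168],0.0],
    [[0.11,-0.106,0.005],[0,0,0.224],0.0],
    [[0.136,-0.13,0.012],[0,0,0.28],0.0],
  ],
)

```text
time: 35.45
tool_pos: [0.6068, 0.1479, 0.2318]
tool_rot: [3.142, 0.001, -0.276]
contact_force: [0.9, -1.0, -3.4]
opening: 0.0358
grip_force: 40.0
```

Emit:
arm_command(
  moves=[
    [[0,0,0],[0,0,0],0.0],
    [[0,0,0],[0,0,0],0.0],
    [[0,0,0],[0,0,0],0.0],
    [[0,0,0],[0,0,0],0.0],
    [[0,0,0],[0,0,0],0.0],
  ],
)

```text
time: 35.95
tool_pos: [0.606, 0.1456, 0.233]
tool_rot: [-3.141, -0.001, -0.275]
contact_force: [-0.6, 0.2, -3.6]
opening: 0.0352
grip_force: 40.0
```

```bash
python3 - <<'E'
from plan import *
P=np.array([.7044,.1177]);c,s=np.cos(-.275),np.sin(-.275)
w=lambda x,z:(*(P+[c*x,s*x]),z-.0295,-.275)
plan([w(-.055,.241),w(-.03,.2355),w(0,.229)])
E
```

```text
t 35.95 p [0.606  0.1456 0.233 ] [-3.141e+00 -1.000e-03 -2.750e-01] op 0.0352 F [-0.6  0.2 -3.6]
[0.047, 0.0, 0.022] [-0.0, -0.001, 0.0] -> [0.651 0.133 0.212]
[0.025, 0.0, 0.005] [-0.0, 0.0, 0.0] -> [0.676 0.126 0.206]
[0.03, 0.0, 0.007] [-0.0, 0.0, 0.0] -> [0.704 0.118 0.2  ]
```

Emit:
arm_command(
  moves=[
    [[0.01,0,0.006],[0,0,0],0.0],
    [[0.02,0,0.012],[0,0,0],0.0],
    [[0.032,0,0.018],[0,0,0],0.0],
    [[0.042,0,0.021],[0,0,0],0.0],
    [[0.047,0,0.021],[0,0,0],0.0],
  ],
)

```text
time: 36.45
tool_pos: [0.6524, 0.1327, 0.2098]
tool_rot: [3.141, 0.001, -0.275]
contact_force: [-0.8, 0.6, -4.0]
opening: 0.0355
grip_force: 40.0
```

Emit:
arm_command(
  moves=[
    [[0,0,0],[0,0,0],0.0],
    [[0.004,0,0.001],[0,0,0],0.0],
    [[0.009,0,0.002],[0,0,0],0.0],
    [[0.014,0,0.003],[0,0,0],0.0],
    [[0.018,0,0.004],[0,0,0],0.0],
  ],
)

```text
time: 36.95
tool_pos: [0.6693, 0.1285, 0.2074]
tool_rot: [3.142, -0.0, -0.274]
contact_force: [-0.5, -0.6, -3.6]
opening: 0.0354
grip_force: 40.0
```

```bash
python3 - <<'E'
from plan import *
P=np.array([.7044,.1177]);c,s=np.cos(-.275),np.sin(-.275)
w=lambda x,z:(*(P+[c*x,s*x]),z-.0295,-.275)
plan([w(0,.229)])
si=robot.read_camera("side")[:,:,::-1];im=robot.read_camera("top")[:,:,::-1]
cv2.imwrite("pics/side7.png",si)
c=np.hstack([cv2.resize(si[185:285,160:260],None,fx=5.5,fy=5.5,interpolation=2)])
cv2.imwrite("pics/g1.png",np.clip(c*1.2,0,255).astype(np.uint8))
E
```

```text
t 36.95 p [0.6693 0.1285 0.2074] [ 3.142 -0.    -0.274] op 0.0354 F [-0.5 -0.6 -3.6]
[0.037, 0.001, 0.008] [0.0, -0.0, 0.001] -> [0.704 0.118 0.2  ]
```

Emit:
arm_command(
  moves=[
    [[0.002,0,0.001],[0,0,0],0.0],
    [[0.005,0.001,0.001],[0,0,0],0.0],
    [[0.008,0.001,0.002],[0,0,0],0.0],
    [[0.011,0.001,0.002],[0,0,0],0.0],
    [[0.014,0.001,0.003],[0,0,0],0.0],
  ],
)

```text
time: 37.55
tool_pos: [0.6823, 0.1238, 0.2045]
tool_rot: [-3.142, -0.0, -0.274]
contact_force: [0.3, 0.8, -4.2]
opening: 0.0355
grip_force: 40.0
```

Emit:
arm_command(
  moves=[
    [[0.005,0,0.001],[0,0,0],0.0],
    [[0.01,0,0.002],[0,0,0],0.0],
    [[0.015,0,0.003],[0,0,0],0.0],
    [[0.02,0,0.004],[0,0,0],0.0],
    [[0.025,0,0.005],[0,0,0],0.0],
  ],
)

```text
time: 38.05
tool_pos: [0.7065, 0.117, 0.1992]
tool_rot: [3.141, 0.0, -0.274]
contact_force: [0.1, 0.5, -4.5]
opening: 0.0355
grip_force: 40.0
```

Emit:
arm_command(
  moves=[
    [[0,0,0],[0,0,0],0.0],
    [[0,0,0.001],[0,0,0],0.0],
    [[0,0,0.002],[0,0,0],0.0],
    [[0,0,0.003],[0,0,0],0.0],
    [[0,0,0.003],[0,0,0],0.0],
  ],
)

```text
time: 38.55
tool_pos: [0.7061, 0.117, 0.1969]
tool_rot: [3.141, -0.001, -0.274]
contact_force: [0.2, -0.9, -2.2]
opening: 0.0355
grip_force: 40.0
```

Emit:
arm_command(
  moves=[
    [[0,0,0.001],[0,0,0],0.0],
    [[0,0,0.001],[0,0,0],0.0],
    [[0,0,0.001],[0,0,0],0.0],
    [[0,0,0.002],[0,0,0],0.0],
    [[0,0,0.002],[0,0,0],0.0],
  ],
)

```text
time: 39.05
tool_pos: [0.7064, 0.1169, 0.1964]
tool_rot: [-3.141, -0.003, -0.274]
contact_force: [-2.9, -2.5, 8.7]
opening: 0.0354
grip_force: 40.0
```

Emit:
arm_command(
  moves=[
    [[0,0,0],[0,0,0],0.037],
    [[0,0,0],[0,0,0],0.039],
    [[0,0,0],[0,0,0],0.042],
    [[0,0,0],[0,0,0],0.046],
    [[0,0,0],[0,0,0],0.05],
  ],
)

```text
time: 39.55
tool_pos: [0.7061, 0.1172, 0.1939]
tool_rot: [3.142, 0.0, -0.274]
contact_force: [0.2, 0.3, 0.8]
opening: 0.0487
grip_force: 0.0
```

Emit:
arm_command(
  moves=[
    [[0,0,0],[0,0,0],0.052],
    [[0,0,-0.01],[0,0,0],0.052],
    [[0,0,-0.03],[0,0,0],0.052],
    [[0,0,-0.06],[0,0,0],0.052],
    [[0,0,-0.1],[0,0,0],0.052],
  ],
)

```text
time: 40.05
tool_pos: [0.7054, 0.1171, 0.2945]
tool_rot: [3.141, 0.003, -0.274]
contact_force: [1.4, 1.0, -0.3]
opening: 0.0519
grip_force: 0.0
```

```bash
python3 - <<'E'
from plan import *
plan([(.55,-.05,.3,.1),(.482,-.183,.25,.45),(.482,-.183,.1155,.45)])
# where planer ring is, from both old views: check ring mask centre
a=cv2.imread("pics/top0.png")[244:290,342:396];print(tri((373.2,260.5),(347,217.5)))
m=cv2.imread("pics/top0.png");g=cv2.cvtColor(m,cv2.COLOR_BGR2HSV)[250:275,355:390];print(g[::2,::2,2].tolist())
E
```

```text
t 40.05 p [0.7054 0.1171 0.2945] [ 3.141e+00  3.000e-03 -2.740e-01] op 0.0519 F [ 1.4  1.  -0.3]
[-0.104, 0.203, -0.005] [0.0, 0.0, -0.37] -> [ 0.55 -0.05  0.3 ]
[-0.081, 0.126, 0.05] [-0.0, 0.0, -0.35] -> [ 0.482 -0.183  0.25 ]
[0.001, 0.0, 0.135] [-0.001, 0.003, -0.004] -> [ 0.482 -0.183  0.115]
(array([ 0.48285653, -0.18350586,  0.15269442]), np.float64(0.002994211552987234))
[[80, 77, 76, 81, 80, 76, 82, 92, 95, 94, 92, 92, 92, 95, 96, 94, 78, 78], [78, 75, 80, 85, 88, 91, 94, 94, 92, 91, 93, 94, 96, 97, 98, 97, 86, 79], [78, 82, 88, 95, 95, 93, 93, 93, 93, 95, 95, 97, 96, 97, 97, 96, 92, 75], [91, 94, 93, 94, 93, 91, 93, 93, 95, 99, 100, 100, 97, 95, 96, 97, 95, 78], [94, 93, 93, 93, 89, 82, 90, 91, 96, 96, 94, 96, 98, 92, 94, 94, 90, 83], [93, 93, 93, 92, 83, 84, 97, 99, 94, 92, 93, 92, 91, 87, 87, 90, 89, 91], [95, 96, 96, 87, 77, 85, 98, 95, 91, 92, 89, 86, 84, 87, 90, 92, 92, 93], [97, 96, 92, 83, 83, 80, 96, 93, 91, 90, 83, 84, 89, 91, 92, 94, 96, 97], [96, 97, 90, 81, 86, 73, 82, 79, 80, 84, 84, 88, 93, 94, 96, 96, 94, 91], [95, 94, 91, 84, 86, 78, 61, 55, 60, 80, 91, 94, 95, 94, 93, 92, 92, 93], [94, 93, 89, 81, 83, 87, 84, 78, 83, 89, 92, 95, 92, 90, 92, 93, 94, 93], [89, 88, 89, 88, 87, 86, 88, 89, 89, 87, 88, 89, 93, 93, 94, 93, 92, 87], [89, 92, 93, 93, 93, 92, 89, 88, 89, 90, 92, 94, 93, 94, 91, 85, 77, 73]]
```

Emit:
arm_command(
  moves=[
    [[-0.021,0.041,0],[0,0,-0.074],0.06],
    [[-0.042,0.081,0],[0,0,-0.148],0.06],
    [[-0.062,0.122,0],[0,0,-0.222],0.06],
    [[-0.083,0.162,-0.003],[0,0,-0.296],0.06],
    [[-0.104,0.203,-0.005],[0,0,-0.37],0.06],
  ],
)

```text
time: 40.55
tool_pos: [0.5497, -0.0512, 0.3005]
tool_rot: [3.141, -0.001, 0.099]
contact_force: [-0.3, -0.6, 1.3]
opening: 0.06
grip_force: 0.0
```

Emit:
arm_command(
  moves=[
    [[-0.016,0.025,0.01],[0,0,-0.07],0.06],
    [[-0.032,0.05,0.02],[0,0,-0.14],0.06],
    [[-0.048,0.076,0.03],[0,0,-0.21],0.06],
    [[-0.064,0.101,0.04],[0,0,-0.28],0.06],
    [[-0.08,0.126,0.05],[0,0,-0.35],0.06],
  ],
)

```text
time: 41.05
tool_pos: [0.483, -0.1844, 0.2501]
tool_rot: [3.14, -0.001, 0.449]
contact_force: [-0.1, -0.1, 1.0]
opening: 0.0602
grip_force: 0.0
```

```bash
python3 - <<'E'
from plan import *
plan([(.483,-.1835,.1155,.45)])
si=robot.read_camera("side")[:,:,::-1];im=robot.read_camera("top")[:,:,::-1]
c=np.hstack([cv2.resize(im[100:250,190:350],None,fx=2.5,fy=2.5,interpolation=2),cv2.resize(si[175:325,170:330],None,fx=2.5,fy=2.5,interpolation=2)])
cv2.imwrite("pics/h1.png",np.clip(c*1.2,0,255).astype(np.uint8))
E
```

```text
t 41.05 p [ 0.483  -0.1844  0.2501] [ 3.14e+00 -1.00e-03  4.49e-01] op 0.0602 F [-0.1 -0.1  1. ]
[0.0, -0.001, 0.135] [0.001, -0.001, -0.001] -> [ 0.483 -0.184  0.115]
```

View pics/h1.png

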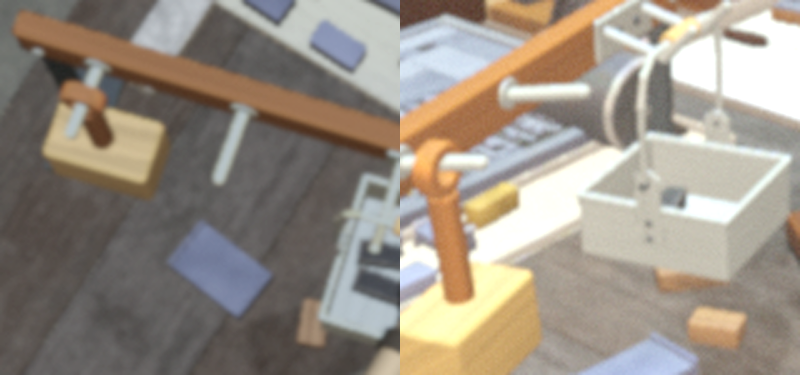

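Mallet hangs on the left peg (ring round peg at crop (85,95)). Now the planer.

Emit:
arm_command(
  moves=[
    [[0,0,0.03],[0,0,0],0.06],
    [[0,0,0.06],[0,0,0],0.06],
    [[0,-0.001,0.095],[0,0,0],0.06],
    [[0,-0.001,0.12],[0,0,0],0.06],
    [[0,-0.001,0.135],[0,0,0],0.06],
  ],
)

```text
time: 41.65
tool_pos: [0.483, -0.1814, 0.1132]
tool_rot: [-3.14, 0.001, 0.445]
contact_force: [-0.4, 0.3, 0.8]
opening: 0.0601
grip_force: 0.0
```

Emit:
arm_command(
  moves=[
    [[0,0,0],[0,0,0],0.0],
    [[0,0,0],[0,0,0],0.0],
    [[0,0,0],[0,0,0],0.0],
    [[0,0,0],[0,0,0],0.0],
    [[0,0,0],[0,0,0],0.0],
  ],
  squeeze=40,
)

```text
time: 42.15
tool_pos: [0.4843, -0.1831, 0.1159]
tool_rot: [3.138, -0.002, 0.446]
contact_force: [1.3, -1.8, 5.3]
opening: 0.0356
grip_force: 40.0
```

```bash
python3 - <<'E'
from plan import *
P=np.array([.6722,.0022]);c,s=np.cos(-.275),np.sin(-.275)
w=lambda x,z:(*(P+[c*x,s*x]),z-.0295,-.275)
plan([(.483,-.1835,.2,.45),(.44,-.06,.24,.1),w(-.10,.26)])
E
```

```text
t 42.15 p [ 0.4843 -0.1831  0.1159] [ 3.138e+00 -2.000e-03  4.460e-01] op 0.0356 F [ 1.3 -1.8  5.3]
[-0.001, 0.0, -0.084] [0.004, -0.002, -0.004] -> [ 0.483 -0.184  0.2  ]
[0.015, -0.13, -0.04] [-0.0, -0.0, 0.35] -> [ 0.44 -0.06  0.24]
[0.144, -0.075, 0.009] [-0.0, 0.0, 0.37] -> [0.576 0.029 0.23 ]
```

Emit:
arm_command(
  moves=[
    [[0,0,-0.003],[0,0,0],0.0],
    [[0,0,-0.006],[0,0,0],0.0],
    [[-0.005,-0.002,-0.006],[0,0,0],0.0],
    [[-0.015,-0.007,-0.006],[0,0,0],0.0],
    [[-0.025,-0.012,-0.007],[0,0,0],0.0],
  ],
)

```text
time: 42.65
tool_pos: [0.4536, -0.1818, 0.1208]
tool_rot: [-3.14, 0.001, 0.446]
contact_force: [0.0, 0.8, -4.2]
opening: 0.0354
grip_force: 40.0
```

Emit:
arm_command(
  moves=[
    [[-0.01,-0.005,-0.005],[0,0,0],0.0],
    [[-0.018,-0.009,-0.02],[0,0,0],0.0],
    [[-0.023,-0.011,-0.04],[0,0,0],0.0],
    [[-0.025,-0.012,-0.07],[0,0,0],0.0],
    [[-0.025,-0.012,-0.1],[0,0,0],0.0],
  ],
)

```text
time: 43.15
tool_pos: [0.426, -0.182, 0.2225]
tool_rot: [-3.141, 0.001, 0.445]
contact_force: [0.5, 0.5, -2.4]
opening: 0.0357
grip_force: 40.0
```

```bash
python3 - <<'E'
from plan import *
P=np.array([.6722,.0022]);c,s=np.cos(-.275),np.sin(-.275)
w=lambda x,z:(*(P+[c*x,s*x]),z-.0295,-.275)
plan([(.43,-.06,.24,.1),w(-.15,.262),w(-.055,.241)])
E
```

```text
t 43.15 p [ 0.426  -0.182   0.2225] [-3.141e+00  1.000e-03  4.450e-01] op 0.0357 F [ 0.5  0.5 -2.4]
[0.056, -0.108, -0.017] [-0.0, 0.0, 0.35] -> [ 0.43 -0.06  0.24]
[0.107, -0.094, 0.007] [-0.0, 0.0, 0.37] -> [0.528 0.043 0.232]
[0.095, 0.0, 0.021] [-0.0, 0.001, 0.0] -> [0.619 0.017 0.212]
```

Emit:
arm_command(
  moves=[
    [[0.011,-0.022,-0.004],[0,0,0.07],0.0],
    [[0.022,-0.043,-0.007],[0,0,0.14],0.0],
    [[0.034,-0.065,-0.01],[0,0,0.21],0.0],
    [[0.045,-0.086,-0.014],[0,0,0.28],0.0],
    [[0.056,-0.108,-0.017],[0,0,0.35],0.0],
  ],
)

```text
time: 43.65
tool_pos: [0.4306, -0.0598, 0.2389]
tool_rot: [3.141, -0.0, 0.092]
contact_force: [0.4, 0.1, -3.7]
opening: 0.0356
grip_force: 40.0
```

Emit:
arm_command(
  moves=[
    [[0.022,-0.019,0.001],[0,0,0.075],0.0],
    [[0.044,-0.038,0.002],[0,0,0.15],0.0],
    [[0.066,-0.057,0.004],[0,0,0.225],0.0],
    [[0.087,-0.076,0.006],[0,0,0.3],0.0],
    [[0.107,-0.094,0.007],[0,0,0.37],0.0],
  ],
)

```text
time: 44.15
tool_pos: [0.5288, 0.0438, 0.2314]
tool_rot: [3.141, 0.0, -0.277]
contact_force: [0.7, -0.2, -2.7]
opening: 0.0355
grip_force: 40.0
```

Emit:
arm_command(
  moves=[
    [[0,0,0],[0,0,0],0.0],
    [[0,0,0],[0,0,0],0.0],
    [[0,0,0],[0,0,0],0.0],
    [[0,0,0],[0,0,0],0.0],
    [[0,0,0],[0,0,0],0.0],
  ],
)

```text
time: 44.65
tool_pos: [0.5287, 0.0425, 0.2317]
tool_rot: [3.141, -0.0, -0.275]
contact_force: [0.0, -0.7, -3.3]
opening: 0.0359
grip_force: 40.0
```

```bash
python3 - <<'E'
from plan import *
P=np.array([.6722,.0022]);c,s=np.cos(-.275),np.sin(-.275)
w=lambda x,z:(*(P+[c*x,s*x]),z-.0295,-.275)
plan([w(-.055,.241),w(-.03,.2355),w(0,.229)])
E
```

```text
t 44.65 p [0.5287 0.0425 0.2317] [ 3.141 -0.    -0.275] op 0.0359 F [ 0.  -0.7 -3.3]
[0.094, -0.0, 0.02] [0.0, -0.0, 0.0] -> [0.619 0.017 0.212]
[0.025, -0.0, 0.006] [0.0, -0.0, 0.0] -> [0.643 0.01  0.206]
[0.03, -0.0, 0.006] [0.0, -0.0, 0.0] -> [0.672 0.002 0.2  ]
```

Emit:
arm_command(
  moves=[
    [[0.02,0,0.006],[0,0,0],0.0],
    [[0.042,0,0.012],[0,0,0],0.0],
    [[0.064,0,0.017],[0,0,0],0.0],
    [[0.084,0,0.02],[0,0,0],0.0],
    [[0.094,0,0.02],[0,0,0],0.0],
  ],
)

```text
time: 45.15
tool_pos: [0.6204, 0.0167, 0.2105]
tool_rot: [3.141, 0.0, -0.275]
contact_force: [-0.5, 0.3, -2.3]
opening: 0.0352
grip_force: 40.0
```

Emit:
arm_command(
  moves=[
    [[0,0,0],[0,0,0],0.0],
    [[0.004,0,0.001],[0,0,0],0.0],
    [[0.009,0,0.002],[0,0,0],0.0],
    [[0.014,0,0.003],[0,0,0],0.0],
    [[0.018,0,0.004],[0,0,0],0.0],
  ],
)

```text
time: 45.65
tool_pos: [0.6371, 0.0128, 0.2075]
tool_rot: [3.142, -0.0, -0.274]
contact_force: [0.0, -1.0, -5.0]
opening: 0.0356
grip_force: 40.0
```

```bash
python3 - <<'E'
from plan import *
P=np.array([.6722,.0022]);c,s=np.cos(-.275),np.sin(-.275)
w=lambda x,z:(*(P+[c*x,s*x]),z-.0295,-.275)
plan([w(-.02,.2333),w(0,.229)])
E
```

```text
t 45.65 p [0.6371 0.0128 0.2075] [ 3.142 -0.    -0.274] op 0.0356 F [ 0. -1. -5.]
[0.017, 0.001, 0.004] [0.0, -0.0, 0.001] -> [0.653 0.008 0.204]
[0.02, -0.0, 0.004] [0.0, -0.0, -0.0] -> [0.672 0.002 0.2  ]
```

Emit:
arm_command(
  moves=[
    [[0.002,0,0.001],[0,0,0],0.0],
    [[0.005,0.001,0.001],[0,0,0],0.0],
    [[0.009,0.001,0.002],[0,0,0],0.0],
    [[0.013,0.001,0.003],[0,0,0],0.0],
    [[0.017,0.001,0.004],[0,0,0],0.0],
  ],
)

```text
time: 46.15
tool_pos: [0.6533, 0.0072, 0.2032]
tool_rot: [3.142, -0.0, -0.274]
contact_force: [-0.3, -0.1, -3.3]
opening: 0.0358
grip_force: 40.0
```

Emit:
arm_command(
  moves=[
    [[0.005,0,0.001],[0,0,0],0.0],
    [[0.01,0,0.002],[0,0,0],0.0],
    [[0.015,0,0.003],[0,0,0],0.0],
    [[0.019,0,0.004],[0,0,0],0.0],
    [[0.022,0,0.004],[0,0,0],0.0],
  ],
)

```text
time: 46.65
tool_pos: [0.6744, 0.0012, 0.199]
tool_rot: [3.141, 0.0, -0.274]
contact_force: [0.2, 0.4, -3.7]
opening: 0.0357
grip_force: 40.0
```

Emit:
arm_command(
  moves=[
    [[0,0,0],[0,0,0],0.0],
    [[0,0,0.001],[0,0,0],0.0],
    [[0,0,0.002],[0,0,0],0.0],
    [[0,0,0.003],[0,0,0],0.0],
    [[0,0,0.003],[0,0,0],0.0],
  ],
)

```text
time: 47.15
tool_pos: [0.6741, 0.0012, 0.1969]
tool_rot: [3.141, -0.001, -0.274]
contact_force: [-0.2, -1.3, -0.4]
opening: 0.0353
grip_force: 40.0
```

Contact starts; a little lower, release, rise and back away.

Emit:
arm_command(
  moves=[
    [[0,0,0.001],[0,0,0],0.0],
    [[0,0,0.001],[0,0,0],0.0],
    [[0,0,0.001],[0,0,0],0.0],
    [[0,0,0.001],[0,0,0],0.0],
    [[0,0,0.001],[0,0,0],0.0],
  ],
)

```text
time: 47.65
tool_pos: [0.6743, 0.0011, 0.1965]
tool_rot: [3.141, -0.002, -0.274]
contact_force: [-1.7, -1.2, 5.5]
opening: 0.0355
grip_force: 40.0
```

Emit:
arm_command(
  moves=[
    [[0,0,0],[0,0,0],0.037],
    [[0,0,0],[0,0,0],0.039],
    [[0,0,0],[0,0,0],0.042],
    [[0,0,0],[0,0,0],0.046],
    [[0,0,0],[0,0,0],0.05],
  ],
)

```text
time: 48.15
tool_pos: [0.6741, 0.0014, 0.1951]
tool_rot: [3.142, 0.0, -0.274]
contact_force: [0.1, 0.4, 0.1]
opening: 0.0489
grip_force: 0.0
```

Emit:
arm_command(
  moves=[
    [[0,0,0],[0,0,0],0.052],
    [[0,0,-0.01],[0,0,0],0.052],
    [[0,0,-0.03],[0,0,0],0.052],
    [[0,0,-0.06],[0,0,0],0.052],
    [[0,0,-0.1],[0,0,0],0.052],
  ],
)

```text
time: 48.65
tool_pos: [0.6734, 0.0014, 0.2956]
tool_rot: [3.141, 0.003, -0.274]
contact_force: [0.7, -0.4, 0.1]
opening: 0.052
grip_force: 0.0
```

Emit:
arm_command(
  moves=[
    [[-0.04,0,0],[0,0,0],0.052],
    [[-0.08,0,0],[0,0,0],0.052],
    [[-0.12,0,0],[0,0,0],0.052],
    [[-0.16,0,0],[0,0,0],0.052],
    [[-0.2,0,0],[0,0,0],0.052],
  ],
)

```text
time: 49.15
tool_pos: [0.4801, 0.0558, 0.2962]
tool_rot: [-3.141, -0.001, -0.274]
contact_force: [0.8, -0.9, 0.9]
opening: 0.0519
grip_force: 0.0
```

Emit:
arm_command(
  moves=[
    [[-0.02,0,0],[0,0,0],0.052],
    [[-0.05,0,0],[0,0,0],0.052],
    [[-0.08,0,0],[0,0,0],0.052],
    [[-0.1,0,0],[0,0,0],0.052],
    [[-0.1,0,0],[0,0,0],0.052],
  ],
)

```text
time: 49.65
tool_pos: [0.3837, 0.0831, 0.2967]
tool_rot: [-3.141, -0.002, -0.273]
contact_force: [0.6, -0.2, -0.4]
opening: 0.0524
grip_force: 0.0
```

```bash
python3 - <<'E'
from h import *
si=robot.read_camera("side");im=robot.read_camera("top")
c=np.vstack([cv2.resize(im[90:340,160:500],None,fx=1.2,fy=1.2,interpolation=2),cv2.resize(si[150:390,100:440],None,fx=1.2,fy=1.2,interpolation=2)])
cv2.imwrite("pics/z.png",np.clip(c[:,:,::-1]*1.2,0,255).astype(np.uint8));print(c.shape,robot.observe()["time"])
E
```

```text
(588, 408, 3) 49.75
```

View pics/z.png

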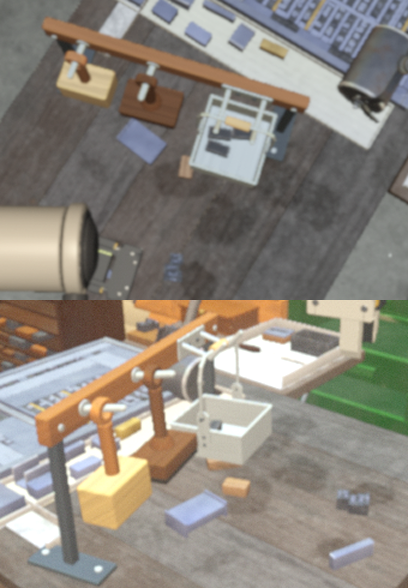

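Mallet and planer hang on the pegs, the pail with quoins hangs level on the twin hook, and no loose quoin is left on the table.

```bash
python3 -c "
from cell import robot
print(robot.hand_in())"
```

```text
the job is handed in; nothing more can be done
None
```

I handed the job in at about 50 s. The three quoins I found are in the pail, which hangs level on the twin hook; the mallet hangs on the left peg and the planer on the right, and the last pictures show no loose quoin and the other blocks where they lay.

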